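# Hang the wash basket on the drain hooks

### The arm

A 6-joint arm with a two-finger parallel gripper is mounted at the origin on the work surface; the furniture and walls round the work are solid. World frame = base frame: x ahead of the robot, y to its left, z up, the work surface at z = 0. Lengths are in m, angles in rad, forces in N, time in s.
With the tool pointing down it reaches from about 0.375 to 0.9 m from the base axis. Payload 3.1 kg.
Tool frame: the origin (TCP) lies between the finger pads; the fingertips stand 17 mm ahead of it and the grasp point (between the pads) lies 2 mm behind it (robot.nose_length is the distance from the TCP to the fingertips, in m); z points along the fingers, y is the line along which they close (so a half turn about z gives the same grasp; the last joint's range is limited). The gripper opens to 87 mm and grips with 3 to 60 N. Pads are 19 mm wide; open, the fingers measure 117 mm over their backs; the gripper's body (75 mm by 190 mm) begins 51 mm behind the grasp point.
Start: joints at [0.962, 0.527, 1.433, -0, 1.181, -0.178], TCP at [0.261, 0.568, 0.24] pointing down, gripper open.
Joint ranges: [-3.08, 3.08], [-0.75, 2.2], [0.22, 2.44], [-1.43, 4.57], [0, 2.65], [-2.85, 2.85]. Speed limits (rad/s): [2.79, 2.79, 3.14, 3.14, 3.14, 3.14].

### API

Orientations are given as a unit quaternion [x, y, z, w].
In Python, from rig import robot, cams gives the robot as it stands.
- The arm moves only by the shell command python3 -m pendant 'ROWS' [FORCE]. ROWS is JSON, a list of rows, each an object with "jaw": the opening, from 0 (shut) to 1 (fully open); "linear": the shift along the tool's x, y, z in cm, a list of three; "twist": the turn about the tool's z in degrees. A call has 1 to 12 rows; each row shifts and turns the commanded pose from where the row before left it, along the tool's axes as they then stand; what a row does not reach is not made up. A row lasts 1/12 s, in which the tool goes at most 41.7 mm and 7.16 degrees, less where a joint would pass 70% of its speed; a pose out of reach is approached as far as the arm can. A call is refused whole if a number of a shift passes 4.17 or a number of a turn 7.16, either way. A call with a gripper value outside its range is refused whole. The fingers move at their own pace and stop on an object; FORCE is the grip in N (left out, the last holds). Time passes only in rows, so rows that do not move let the fingers close. It gives the time, the measured TCP pose, the force, the opening and the grip force at its end, in the units of the state.
- robot.get_obs(): the state, without advancing time (a new reading comes with each control period).
- cams.camera(name): name is "scene" or "top" or "wrist"; returns a dict with "color" (480x640x3 uint8, blue, green, red), "depth" (480x640 float32, m along the optical axis (not along the pixel's ray), 0 where there is no reading), "fov_y" (degrees; the focal length in pixels is half the picture's height over the tangent of half this angle, whatever the lens; pixels are square), "cx", "cy" (the principal point, pixels), "view" (4x4, takes a point from world to camera coordinates). Camera axes: x right, y down, z forward; pixel columns grow to the right and rows downward; lengths in m; the calibration is good to about 2 mm. The wrist camera is an equidistant fisheye: a pixel r from the principal point sees the ray r / f radians off the axis. A picture is of the moment at which its call begins.
- robot.hand_in(): hands the job in; it is judged then, once.
The state is a dict: "time": time; "q": joint angles; "joint_velocities": joint speeds; "joint_torque": joint torques, N m; "position": TCP position; "tool_rot": TCP orientation; "ft_force": force on the tool from outside, world axes, zero at the start; "moment": the same for the moment, N m; "grip_width": finger opening in m; "grip_force": force on a finger pad.
Only numpy, scipy, OpenCV 4.12 (cv2) and the standard library are available. Lean on these libraries where they do the work, as an engineer would, in place of code of your own. Each camera call takes 0.05 s, during which the arm holds its last target. There are 200 camera calls.

### The job

Swing the folded bail of the wire basket upright while the basket stays standing on the bench. Then carry the basket by its bail, with the fittings in it, over the tips of the drain stand's two hooks and press the bail gently down past both yellow sprung keepers until you feel it rest on the bottom of the hooks, the keepers shut above it. Only then let go, so that the basket hangs there level and still; do not drop it in or force it, and leave the bottle, the gauge and the small box alone.

Things in the scene. Friction and masses are not known exactly. Their poses are not given: they have to be found in the camera images.
- basket: steel wire basket 100 x 100 x 50 mm (x, y, z), holding two loose fittings, 0.3 to 0.55 kg in all. Origin: centre of its underside; z up; its bail is folded towards -x. The bail's hinge axis runs along the basket's y through the point 45 mm above the origin.
- bail (a joint): angle of the bail on the basket, rad: 0 = level, pointing to the basket's -x; pi/2 = upright; up to 2.9. Stiff hinge (0.055 N m): it stays where it is left. 8 mm steel rod: side arms at y = +-58 mm, 120 mm long, then straight shoulders along y, 30 to 54 mm either side of the middle, 120 mm from the hinge axis.
- bail_grip (a point): centre of the bail's raised red grip, 12 mm thick and 48 mm long along y, 142 mm from the hinge axis (22 mm beyond the shoulders, which go into the hooks); the point turns with the bail
- stand: drain stand, fixed: grey tray base 12 mm high, 24 mm aluminium post 80 mm behind the origin (towards +x of the stand), 290 mm high. Origin: on the bench, straight below the seats of the two hooks; z up. The J-shaped hooks of 8 mm rod lie in the planes y = +42 and -42 mm, equally high, open upward, tips towards -x. The throat of each is 26 mm wide in x, centred on the origin.
- keeper_left (a joint): sprung yellow keeper, a 24 mm tongue across the throat of the hook at stand y = +42 mm. Rad: 0 = shut (level); grows as a bail, parallel to the stand's y, presses straight down on it; passed at about 1.1, then springs back to 0 above the bail; stays about 0.2 to 0.5 down if the basket merely rests on it
- keeper_right (a joint): the same at stand y = -42 mm. The bail's shoulders meet the keepers 36 mm above their seated height, take about 8 to 11 N in all (the basket's weight included) to push through both, are free of them about 10 mm above the seat, and then meet the rigid seat. Over 40 N between basket and stand counts as forcing
- nipple: loose brass nipple 22 x 32 x 19 mm lying in the basket; origin under its centre
- elbow: loose black and blue elbow fitting 52 x 38 x 18 mm lying in the basket; origin under its centre
- bottle: bystander: small red bottle 23 x 40 x 108 mm, standing; origin under its centre
- gauge: bystander: round pressure gauge 62 x 43 x 23 mm, lying; origin under its centre
- carton_small: bystander: small beige box 60 x 60 x 70 mm; origin under its centre
- post_top (a point): top of the post. A black clamp on the post carries the hooks; its height differs every time and is not measured: the centre line of the seated shoulders is 195 to 235 mm above the bench. The hooks reach from 12 mm below to 38 mm above that line and 24 mm to -x, so the bail's loop (shoulders above, basket below) goes over their tips level from the stand's -x side, then down.

How it is judged:
By the outcome, as a careful person would: the job done as asked, in the order asked, and still so for the second after the job is handed in, with the robot touching nothing.
It also fails if it takes over 72 s, if anything falls off the work surface, if the arm or the gripper's body presses on something with over 40 N, if the wrist force passes 120 N, or if a joint passes its speed limit or range.

## Working session

There is one attempt and no reset: what is moved stays moved. The work goes in short steps, Python scripts to look and compute and a shell command to move; the robot and the scene stay as the last step left them, time stands still between calls to the robot, and variables do not carry over. Pictures are saved under pics/ and viewed, at most 10 in all, crops included, and the job is handed in when it is done.

```bash
ls; mkdir -p pics
cat > h.py <<'E'
import numpy as np, cv2
from rig import robot, cams
from scipy.spatial.transform import Rotation as R
def shot(name, fn=None):
    c=cams.camera(name)
    c['f']=c['color'].shape[0]/2/np.tan(np.radians(c['fov_y']/2)); c['name']=name
    if fn: cv2.imwrite('pics/'+fn,c['color'])
    return c
def ray(c,u,v):
    a=np.array([u-c['cx'],v-c['cy']],float)/c['f']
    if c['name']=='wrist':
        r=np.hypot(*a); d=np.array([*(a*np.sin(r)/max(r,1e-9)),np.cos(r)])
    else: d=np.array([a[0],a[1],1.])
    V=np.array(c['view']); Rm=V[:3,:3]
    return -Rm.T@V[:3,3], Rm.T@d      # origin, direction (depth scale =1 for pinhole)
def onz(c,u,v,z):
    o,d=ray(c,u,v); return o+d*(z-o[2])/d[2]
def dep(c,u,v):
    o,d=ray(c,u,v); z=c['depth'][int(v),int(u)]
    return o+d*z/(d@np.array(c['view'])[2,:3])
def proj(c,p):
    q=np.array(c['view'])@np.array([*p,1.]); q=q[:3]
    if c['name']=='wrist':
        t=np.arctan2(np.hypot(q[0],q[1]),q[2]); n=q[:2]/np.hypot(q[0],q[1]); return n*t*c['f']+[c['cx'],c['cy']]
    return q[:2]/q[2]*c['f']+[c['cx'],c['cy']]
def cloud(c):
    z=c['depth']; v,u=np.mgrid[:480,:640]; V=np.array(c['view'])
    p=np.stack([(u-c['cx'])/c['f']*z,(v-c['cy'])/c['f']*z,z],-1)
    w=(p-V[:3,3])@V[:3,:3]; w[z==0]=np.nan; return w
def tri(c1,p1,c2,p2):
    o1,d1=ray(c1,*p1);o2,d2=ray(c2,*p2);d1/=np.linalg.norm(d1);d2/=np.linalg.norm(d2)
    s=np.linalg.lstsq(np.stack([d1,-d2],1),o2-o1,rcond=None)[0]
    a,b=o1+s[0]*d1,o2+s[1]*d2; return (a+b)/2,np.linalg.norm(a-b)
E
python3 - <<'E'
from h import *
for n in('scene','top'):
    c=shot(n,n+'0.png'); print(n,c['fov_y'],np.linalg.inv(c['view'])[:3].round(3).tolist())
print(robot.get_obs())
E
```

```text
pics
scene 48.42275213095985 [[0.866, -0.346, 0.361, -0.115], [-0.5, -0.624, 0.6, -0.798], [0.017, -0.7, -0.714, 1.13]]
top 43.545677303919064 [[0.009, -0.995, 0.099, 0.228], [-1.0, -0.008, 0.002, 0.0], [-0.002, -0.099, -0.995, 1.723]]
{'time': 0.1, 'q': array([ 9.61483109e-01,  5.28373023e-01,  1.43380163e+00,  3.06204042e-05,
        1.18137591e+00, -1.78533629e-01]), 'joint_velocities': array([ 0.00127465, -0.00233094, -0.0029288 ,  0.00092467,  0.00155721,
        0.00058423]), 'joint_torque': array([ 1.49193265e-04, -4.40984166e+01, -1.77149963e+01,  6.35287492e-02,
        5.34110167e-02, -5.55281406e-05]), 'position': array([0.26060363, 0.5673797 , 0.23866082]), 'tool_rot': array([ 2.13733821e-01,  9.76891445e-01, -8.98540989e-04, -3.88809923e-04]), 'ft_force': array([0.16125336, 0.71547321, 0.53354126]), 'moment': array([ 0.08105425, -0.01853879, -0.03558557]), 'grip_force': 0.0, 'grip_width': 0.08741443771472406}
```

View pics/scene0.png

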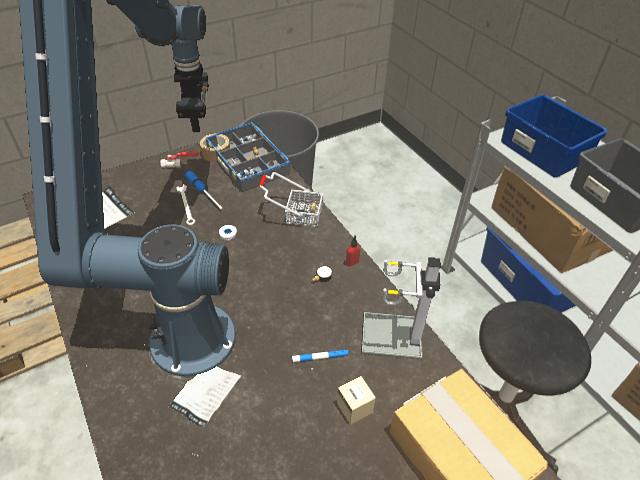

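View pics/top0.png

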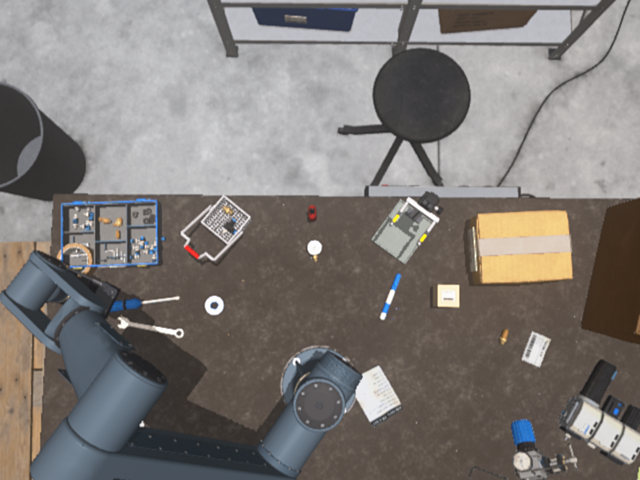

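The scene view shows the basket near (303,207) with its red grip near (265,181), and the stand's yellow keepers at (393,265) and (393,292). In the top view the grip is at (194,252), the basket at (228,222) and the keepers at (396,217) and (424,240). Next I triangulate these points.

```bash
cat > m.py <<'E'
from h import *
def blobs(c,box,lo,hi,amin=4):
    x0,y0,x1,y1=box; hsv=cv2.cvtColor(c['color'],cv2.COLOR_BGR2HSV)
    m=cv2.inRange(hsv,lo,hi); 
    if lo[0]==0: m|=cv2.inRange(hsv,(172,lo[1],lo[2]),(180,255,255))
    k=np.zeros_like(m);k[y0:y1,x0:x1]=m[y0:y1,x0:x1]
    n,l,s,ce=cv2.connectedComponentsWithStats(k); r=[]
    for i in range(1,n):
        if s[i,4]>=amin:
            ys,xs=np.where(l==i); (cx,cy),(w,h),a=cv2.minAreaRect(np.stack([xs,ys],1).astype(np.float32))
            r.append((ce[i].round(1).tolist(),int(s[i,4]),round(w),round(h),round(a)))
    return r
E
python3 - <<'E'
from m import *
s=shot('scene');t=shot('top')
red=((0,130,70),(8,255,255)); yel=((22,120,100),(35,255,255))
rs=blobs(s,(245,165,290,200),*red);rt=blobs(t,(170,225,215,270),*red)
ys=blobs(s,(370,250,420,310),*yel);yt=blobs(t,(380,200,440,255),*yel)
print(rs,rt,ys,yt,sep='\n')
print('grip',tri(s,rs[0][0],t,rt[0][0]))
for a in ys:
  for b in yt: print('keeper',a[0],b[0],tri(s,a[0],t,b[0]))
# basket: depth cloud of points in z 0.035..0.06 
for c,b in((s,(255,160,335,235)),(t,(170,185,265,270))):
    w=cloud(c)[b[1]:b[3],b[0]:b[2]].reshape(-1,3); 
    print('z hist',np.histogram(w[:,2],bins=np.arange(-.02,.12,.01)))
    p=w[(w[:,2]>.035)&(w[:,2]<.08)]; r=cv2.minAreaRect(p[:,:2].astype(np.float32)); print(len(p),r, p.mean(0))
    w=cloud(c); 
    b=(355,255,445,365) if c is s else (365,190,445,270)
    w=w[b[1]:b[3],b[0]:b[2]].reshape(-1,3); print('stand z',np.histogram(w[:,2],bins=np.arange(-.02,.36,.02))[0])
    p=w[(w[:,2]>.006)&(w[:,2]<.02)];print('tray',len(p),cv2.minAreaRect(p[:,:2].astype(np.float32)),p.mean(0))
    p=w[(w[:,2]>.27)&(w[:,2]<.32)];print('posttop',len(p),p.mean(0))
    p=w[(w[:,2]>.15)&(w[:,2]<.26)];print('hooks',len(p),p.mean(0),p.min(0),p.max(0))
big=lambda im,b,f:cv2.resize(im[b[1]:b[3],b[0]:b[2]],None,fx=f,fy=f,interpolation=cv2.INTER_CUBIC)
a=big(s['color'],(350,225,450,365),4);b=big(t['color'],(170,190,260,270),4)
o=np.zeros((560,760,3),np.uint8);o[:560,:400]=a;o[:320,400:760]=b;cv2.imwrite('pics/z1.png',o)
E
```

```text
[([262.4, 180.1], 45, 4, 12, 22)]
[([191.6, 251.6], 85, 16, 5, 42)]
[([393.3, 262.9], 25, 2, 8, 90), ([392.3, 291.6], 36, 3, 9, 90)]
[([395.3, 217.9], 29, 3, 9, 34), ([423.0, 237.6], 33, 4, 8, 34)]
grip (array([0.3620228 , 0.3465498 , 0.11805121]), np.float64(0.0010378713511543915))
keeper [393.3, 262.9] [395.3, 217.9] (array([ 0.44244619, -0.18651225,  0.22780602]), np.float64(0.0018686773545989505))
keeper [393.3, 262.9] [423.0, 237.6] (array([ 0.38670432, -0.24285169,  0.3128452 ]), np.float64(0.008348244793898375))
keeper [392.3, 291.6] [395.3, 217.9] (array([ 0.45221914, -0.19622495,  0.12949749]), np.float64(0.007903634834760243))
keeper [392.3, 291.6] [423.0, 237.6] (array([ 0.39227619, -0.25486387,  0.22924476]), np.float64(6.291981687967808e-05))
z hist (array([   0,  738, 2546,  258,  254,  204,  214,  195,   43,   35,   41,
         38,   63]), array([-0.02, -0.01,  0.  ,  0.01,  0.02,  0.03,  0.04,  0.05,  0.06,
        0.07,  0.08,  0.09,  0.1 ,  0.11]))
609 ((0.4563433527946472, 0.37391436100006104), (0.3407767415046692, 0.15205973386764526), 86.4814224243164) [0.452979
[... 549 characters left out ...]
1,  102]), array([-0.02, -0.01,  0.  ,  0.01,  0.02,  0.03,  0.04,  0.05,  0.06,
        0.07,  0.08,  0.09,  0.1 ,  0.11]))
417 ((0.4531268775463104, 0.2739550471305847), (0.12568970024585724, 0.12027649581432343), 49.36109924316406) [0.45299311 0.27525418 0.05358975]
stand z [1994 3107   24   13   14   13   17   14    0    0   23    9  527   68
   16  116    0    0]
tray 1113 ((0.43101394176483154, -0.23977306485176086), (0.22738072276115417, 0.2124681919813156), 89.96737670898438) [ 0.43024942 -0.22933809  0.00952785]
posttop 126 [ 0.48228311 -0.26645969  0.28704017]
hooks 627 [ 0.45548454 -0.25072363  0.23169301] [ 0.37541015 -0.30496141  0.18543795] [ 0.51150315 -0.17185732  0.25993525]
```

View pics/z1.png

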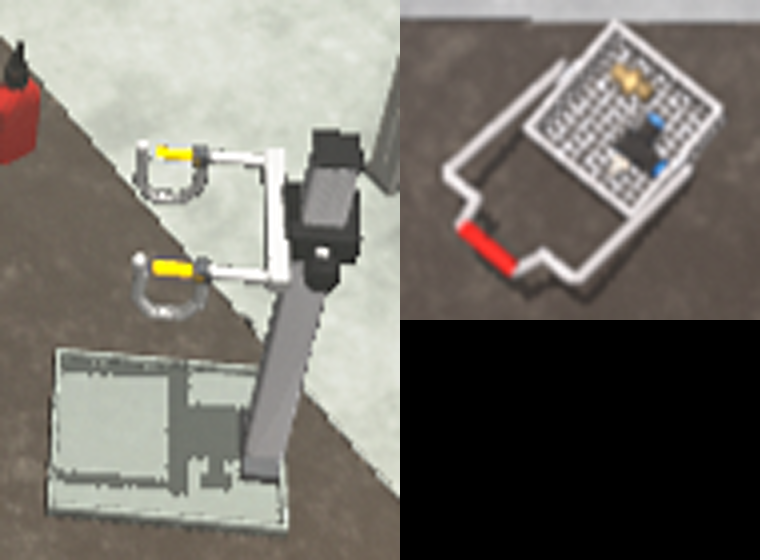

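The crop shows the bail rising at about 30° from the basket's sides, with top-view corners at (615,22), (720,108), (632,215) and (525,128) in crop pixels. The hooks are J-shaped with the keepers shut, and the post is on their +x side. Next I work out the basket pose and the yaw angles.

```bash
cat > o.py <<'E'
from h import *
def yaw():
    r=R.from_quat(robot.get_obs()['tool_rot']).as_matrix(); return r
def ax():
    o=robot.get_obs(); r=R.from_quat(o['tool_rot']).as_matrix(); y=r[:,1]
    print('t',o['time'],'p',o['position'].round(4),'tooly yaw',np.degrees(np.arctan2(y[1],y[0])).round(2),'z',r[:,2].round(3),'F',o['ft_force'].round(2),'M',o['moment'].round(2),'w',round(o['grip_width'],4),'gf',round(o['grip_force'],2),'q',o['q'].round(2))
    return o['position'],r
def to(target):
    p,r=ax(); print('tool shift cm',(r.T@(np.array(target)-p)*100).round(2))
E
python3 - <<'E'
from o import *
t=shot('top')
f=lambda x,y:(170+(x-400+.5)/4-.5,190+(y+.5)/4-.5)
cs=[(615,22),(720,108),(632,215),(525,128)]
P=np.array([onz(t,*f(*c),.05) for c in cs]);print('corners',P.round(4).tolist());C=P.mean(0);print('centre',C)
print('sides',[np.linalg.norm(P[i]-P[i-1]).round(4) for i in range(4)])
hx=[onz(t,*f(*c),.045) for c in((565,66),(688,170))];print('hinge',np.mean(hx,0),np.linalg.norm(hx[0]-hx[1]))
d=P[1]-P[0]+P[2]-P[3]  # across?
for a,b in((P[1]+P[2]-P[0]-P[3],'+x'),(P[0]+P[1]-P[2]-P[3],'other')): print(b,np.degrees(np.arctan2(a[1],a[0])))
a=hx[1]-hx[0];print('hinge dir',np.degrees(np.arctan2(a[1],a[0])))
g=np.array([.3620,.3465]);d=C[:2]-g;print('grip->centre',np.linalg.norm(d),np.degrees(np.arctan2(d[1],d[0])))
# gripper body from scene depth
s=shot('scene');p,r=ax();w=cloud(s)[60:140,160:225].reshape(-1,3);q=(w-p)@r
for z0 in np.arange(-.26,.02,.02):
    k=q[(q[:,2]>z0)&(q[:,2]<=z0+.02)&(np.abs(q[:,0])<.2)&(np.abs(q[:,1])<.2)]
    if len(k):print(round(z0,2),len(k),'x',k[:,0].min().round(3),k[:,0].max().round(3),'y',k[:,1].min().round(3),k[:,1].max().round(3))
E
```

```text
corners [[0.5278, 0.2765, 0.05], [0.4672, 0.2012, 0.05], [0.3912, 0.2613, 0.05], [0.4519, 0.3379, 0.05]]
centre [0.45953556 0.26923918 0.05      ]
sides [np.float64(0.0976), np.float64(0.0967), np.float64(0.0969), np.float64(0.0978)]
hinge [0.46036763 0.26767558 0.045     ] 0.1148174760630394
+x -128.61545358500715
other -38.62091900111749
hinge dir -129.60503609413283
grip->centre 0.1244283748608779 -38.383791300926625
t 0.3 p [0.2608 0.5677 0.2392] tooly yaw 65.32 z [-0.    -0.001 -1.   ] F [-0.28 -0.74 -0.2 ] M [-0.03 -0.02  0.01] w 0.0871 gf 0.0 q [ 0.96  0.53  1.43 -0.    1.18 -0.18]
-0.22 4 x -0.005 0.01 y -0.042 -0.034
-0.2 145 x -0.033 0.034 y -0.037 -0.004
-0.18 206 x -0.036 0.038 y -0.04 0.017
-0.16 262 x -0.037 0.038 y -0.055 0.015
-0.14 125 x -0.022 0.023 y -0.056 -0.007
-0.12 168 x -0.029 0.036 y -0.101 0.068
-0.1 422 x -0.038 0.037 y -0.102 0.098
-0.08 250 x -0.037 0.039 y -0.091 0.085
-0.06 39 x -0.036 0.038 y -0.088 0.088
-0.04 35 x -0.01 0.012 y -0.064 0.053
-0.02 43 x -0.011 0.012 y -0.056 -0.042
-0.0 36 x -0.009 0.012 y -0.055 -0.045
```

The body is 190 mm wide along the closing axis, so clearance to the post top matters. I turn the gripper to the basket's yaw and take a closer look at the profile and the seat height.

```bash
python3 -m pendant '[{"jaw":0.5,"linear":[0,0,0],"twist":7},{"jaw":0.5,"linear":[0,0,0],"twist":7},{"jaw":0.5,"linear":[0,0,0],"twist":7},{"jaw":0.5,"linear":[0,0,0],"twist":7},{"jaw":0.5,"linear":[0,0,0],"twist":7},{"jaw":0.5,"linear":[0,0,0],"twist":7},{"jaw":0.5,"linear":[0,0,0],"twist":7},{"jaw":0.5,"linear":[0,0,0],"twist":7},{"jaw":0.5,"linear":[0,0,0],"twist":7},{"jaw":0.5,"linear":[0,0,0],"twist":7},{"jaw":0.5,"linear":[0,0,0],"twist":7},{"jaw":0.5,"linear":[0,0,0],"twist":7}]' 5
python3 -m pendant '[{"jaw":0.5,"linear":[0,0,0],"twist":7},{"jaw":0.5,"linear":[0,0,0],"twist":7},{"jaw":0.5,"linear":[0,0,0],"twist":6},{"jaw":0.5,"linear":[0,0,0],"twist":0}]'
python3 - <<'E'
from o import *
to([.362,.3465,.2])
s=shot('scene','s2.png');t=shot('top')
p,r=ax()
w=cloud(s);uv=proj(s,p);u,v=map(int,uv);print('tcp px',uv)
q=(w-p)@r; near=(np.abs(q[...,0])<.06)&(np.abs(q[...,1])<.12)&(q[...,2]>-.2)&(q[...,2]<.03)
# silhouette bottom per column: lowest body pixel at the front face
for z0 in np.arange(-.13,.02,.006):
    k=q[near&(q[...,2]>z0)&(q[...,2]<=z0+.006)]
    if len(k):print(round(z0,3),len(k),'x',k[:,0].min().round(3),k[:,0].max().round(3),'y',k[:,1].min().round(3),k[:,1].max().round(3))
for c,b in((s,(370,250,420,310)),(t,(380,200,440,255))):
    hsv=cv2.cvtColor(c['color'],cv2.COLOR_BGR2HSV);m=cv2.inRange(hsv,(22,120,100),(35,255,255))>0
    k=np.zeros_like(m);k[b[1]:b[3],b[0]:b[2]]=1;w=cloud(c)[k&m];print('keeper z',np.percentile(w[:,2],[10,50,90]).round(4))
    w=cloud(c);g=w[b[1]-8:b[3]+15,b[0]-8:b[2]+60].reshape(-1,3)
    th=np.radians(-36.2);l=g[:,:2]-[.417,-.221];lx=l@[np.cos(th),np.sin(th)];ly=l@[-np.sin(th),np.cos(th)]
    k=(np.abs(np.abs(ly)-.042)<.008)&(lx>-.03)&(lx<-.008)&(g[:,2]>.1);print('hook tips z',np.percentile(g[k,2],[50,90,95,100]).round(4),k.sum())
    k=(np.abs(ly)<.03)&(lx>.05)&(lx<.11)&(g[:,2]>.2);print('post z',np.percentile(g[k,2],[50,90,100]).round(4),lx[k].min(),lx[k].max(),k.sum())
a=s['color'][max(0,v-110):v+40,max(0,u-100):u+100];cv2.imwrite('pics/z2.png',cv2.resize(a,None,fx=4,fy=4,interpolation=cv2.INTER_CUBIC))
E
```

```text
time: 1.3
position: [0.2609, 0.5678, 0.2395]
tool_rot: [0.814, 0.581, -0.0, 0.0]
ft_force: [-0.3, -0.1, -0.1]
grip_width: 0.0439
grip_force: 0.0
time: 1.63
position: [0.261, 0.5678, 0.2395]
tool_rot: [0.902, 0.432, -0.0, 0.0]
ft_force: [-0.2, -0.1, -0.1]
grip_width: 0.0432
grip_force: 0.0
t 1.6333 p [0.261  0.5678 0.2395] tooly yaw -38.79 z [-0. -0. -1.] F [-0.22 -0.06 -0.12] M [-0.07  0.11  0.01] w 0.0432 gf 0.0 q [0.96 0.53 1.43 0.   1.18 1.64]
tool shift cm [-10.92  21.74   3.95]
t 1.7333 p [0.2609 0.5678 0.2395] tooly yaw -38.52 z [-0. -0. -1.] F [-0.37 -0.45 -1.05] M [-0.14  0.12  0.02] w 0.0435 gf 0.0 q [0.96 0.53 1.43 0.   1.18 1.63]
tcp px [196.8488524  117.34876252]
-0.13 56 x -0.024 0.024 y -0.05 0.018
-0.124 53 x -0.024 0.026 y -0.05 0.017
-0.118 65 x -0.024 0.026 y -0.052 0.016
-0.112 69 x -0.028 0.026 y -0.05 0.016
-0.106 88 x -0.038 0.031 y -0.092 0.096
-0.1 421 x -0.04 0.038 y -0.096 0.097
-0.094 178 x -0.039 0.037 y -0.097 0.094
-0.088 101 x -0.042 0.033 y -0.092 0.093
-0.082 152 x -0.04 0.038 y -0.095 0.092
-0.076 136 x -0.041 0.034 y -0.094 0.087
-0.07 117 x -0.04 0.032 y -0.089 0.086
-0.064 70 x -0.042 0.034 y -0.086 0.087
-0.058 22 x -0.036 0.022 y -0.089 0.086
-0.052 7 x -0.011 0.012 y -0.034 -0.027
-0.046 10 x -0.013 -0.003 y -0.038 0.034
-0.04 30 x -0.011 0.015 y -0.041 0.037
-0.034 23 x -0.018 0.005 y -0.035 0.035
-0.028 22 x -0.014 0.011 y -0.036 0.035
-0.022 26 x -0.015 0.011 y -0.034 0.033
-0.016 11 x -0.014 0.008 y -0.032 0.031
-0.01 23 x -0.011 0.012 y -0.032 0.03
-0.004 18 x -0.014 0.011 y -0.03 0.029
0.002 18 x -0.014 0.017 y -0.032 0.029
0.008 25 x -0.015 0.011 y -0.031 0.03
keeper z [0.2266 0.2291 0.2313]
hook tips z [0.2167 0.2336 0.2349 0.2382] 109
post z [0.2411 0.2897 0.2937] 0.05068267459213125 0.1020304120148922 648
keeper z [0.0051 0.2282 0.2315]
hook tips z [0.228  0.2356 0.2364 0.2378] 33
post z [0.2386 0.2888 0.296 ] 0.05008399604335651 0.10138507459908346 429
```

View pics/z2.png

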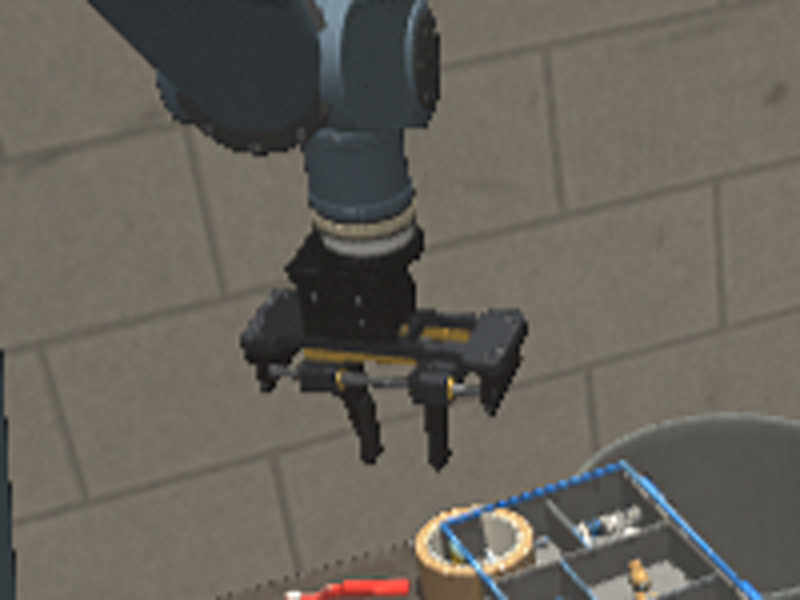

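The end brackets of the gripper body start about 53 mm behind the TCP, and the post top is at 0.290. The keeper and hook-tip heights put the seat near 0.200. For the hanging step the grip therefore has to sit near the fingertips. First I go to the folded grip and swing it.

```bash
python3 -m pendant '[{"jaw":0.5,"linear":[-1.82,3.62,0],"twist":0},{"jaw":0.5,"linear":[-1.82,3.62,0],"twist":0},{"jaw":0.5,"linear":[-1.82,3.62,0],"twist":0},{"jaw":0.5,"linear":[-1.82,3.62,0],"twist":0},{"jaw":0.5,"linear":[-1.82,3.62,0],"twist":0},{"jaw":0.5,"linear":[-1.82,3.62,1],"twist":0},{"jaw":0.5,"linear":[0,0,3],"twist":0},{"jaw":0.5,"linear":[0,0,3],"twist":0},{"jaw":0.5,"linear":[0,0,0],"twist":0}]' 3
python3 - <<'E'
from m import *
from o import *
s=shot('scene');t=shot('top');w=shot('wrist','w3.png');p,r=ax()
red=((0,130,70),(8,255,255))
rs=blobs(s,(235,150,330,215),*red);rt=blobs(t,(150,205,240,280),*red);print(rs,rt)
try: g,e=tri(s,rs[0][0],t,rt[0][0]);print(g,e,r.T@(g-p)*100)
except Exception as x: print(x)
rw=blobs(w,(0,0,640,480),*red,30);print('wrist',rw, [ (r.T@(onz(w,*b[0],.118)-p)*100).round(2) for b in rw], proj(w,[.362,.3465,.118]))
E
```

```text
time: 2.48
position: [0.3599, 0.3441, 0.1657]
tool_rot: [0.901, 0.433, -0.005, 0.0]
ft_force: [-0.1, -0.3, 0.7]
grip_width: 0.0436
grip_force: 0.0
t 2.6333 p [0.3626 0.3475 0.1703] tooly yaw -38.6 z [ 0.001  0.    -1.   ] F [ 0.02 -0.17  0.4 ] M [-0.11  0.07 -0.  ] w 0.0436 gf 0.0 q [0.54 0.47 1.81 0.   0.87 1.21]
[([262.4, 180.0], 42, 4, 11, 21)] [([196.9, 254.8], 12, 4, 2, 90)]
[0.35319573 0.32813593 0.13508659] 0.003183145369002279 [-2.10687995  0.47002342  3.51715946]
wrist [([14.0, 59.8], 534, 16, 42, 55), ([322.9, 264.1], 1507, 73, 20, 90)] [array([ 14.4 , -20.83,   5.23]), array([0.29, 0.16, 5.23])] [320.19794175 271.20181501]
```

View pics/w3.png

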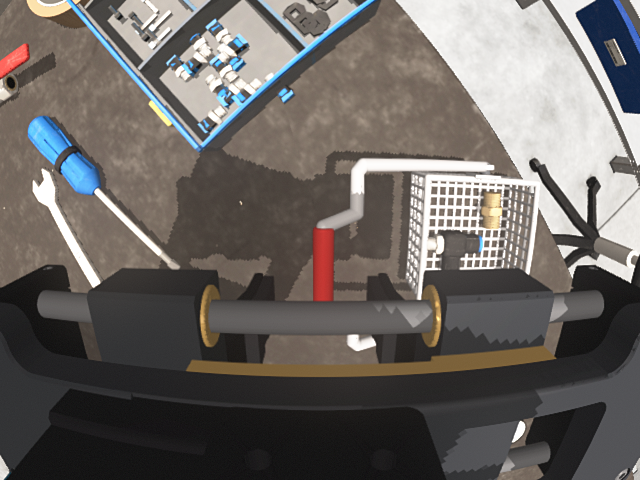

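The wrist view shows the red grip at column 323, upright in the picture, between the fingers at columns 260 and 385, and aligned with the pads. I go down and close gently.

```bash
python3 -m pendant '[{"jaw":0.5,"linear":[0,0,2.4],"twist":0},{"jaw":0.5,"linear":[0,0,2.3],"twist":0},{"jaw":0.3,"linear":[0,0,0],"twist":0},{"jaw":0.0,"linear":[0,0,0],"twist":0},{"jaw":0.0,"linear":[0,0,0],"twist":0},{"jaw":0.0,"linear":[0,0,0],"twist":0},{"jaw":0.0,"linear":[0,0,0],"twist":0}]' 3
python3 - <<'E'
from o import *
p,r=ax();H=np.array([.4595,.2692,.045])
d=(H-p)@r; print('hinge in tool',d.round(4))
# bar position: lateral= tool y 0, arc in (y,z): radius .142
Ry=d[1]; a0=np.arccos(min(1,Ry/.142)); print('angle from horiz',np.degrees(a0),'bar z',.045+.142*np.sin(a0))
th=np.linspace(a0,np.pi/2,11)
for a,b in zip(th[:-1],th[1:]): print(np.degrees(b).round(1),'dy %.2f dz %.2f'%(14.2*(np.cos(a)-np.cos(b)),-14.2*(np.sin(b)-np.sin(a))))
E
```

```text
time: 3.22
position: [0.363, 0.3477, 0.1241]
tool_rot: [0.901, 0.433, 0.002, -0.0]
ft_force: [-0.7, -0.2, 0.6]
grip_width: 0.0177
grip_force: 0.0
t 3.2167 p [0.363  0.3477 0.1241] tooly yaw -38.65 z [ 0.003  0.002 -1.   ] F [-0.7  -0.17  0.58] M [-0.04  0.13 -0.07] w 0.0177 gf 0.0 q [0.54 0.55 1.84 0.   0.75 1.22]
hinge in tool [-0.0013  0.1243  0.0792]
angle from horiz 28.93590210791225 bar z 0.11370398256884634
35.0 dy 0.80 dz -1.28
41.1 dy 0.93 dz -1.19
47.3 dy 1.05 dz -1.08
53.4 dy 1.16 dz -0.97
59.5 dy 1.26 dz -0.84
65.6 dy 1.34 dz -0.70
71.7 dy 1.41 dz -0.55
77.8 dy 1.46 dz -0.40
83.9 dy 1.49 dz -0.24
90.0 dy 1.51 dz -0.08
```

```bash
python3 -m pendant '[{"jaw":0,"linear":[0,0,0],"twist":0},{"jaw":0,"linear":[0,0,0],"twist":0},{"jaw":0,"linear":[0,0,0],"twist":0}]' 3
python3 -m pendant '[{"jaw":0,"linear":[0,0.4,-0.64],"twist":0},{"jaw":0,"linear":[0,0.4,-0.64],"twist":0},{"jaw":0,"linear":[0,0.46,-0.6],"twist":0},{"jaw":0,"linear":[0,0.46,-0.6],"twist":0},{"jaw":0,"linear":[0,0.52,-0.54],"twist":0},{"jaw":0,"linear":[0,0.52,-0.54],"twist":0},{"jaw":0,"linear":[0,0.58,-0.48],"twist":0},{"jaw":0,"linear":[0,0.58,-0.48],"twist":0},{"jaw":0,"linear":[0,0.63,-0.42],"twist":0},{"jaw":0,"linear":[0,0.63,-0.42],"twist":0},{"jaw":0,"linear":[0,0,0],"twist":0},{"jaw":0,"linear":[0,0,0],"twist":0}]'
python3 - <<'E'
from m import *
from o import *
s=shot('scene','s4.png');t=shot('top','t4.png');p,r=ax()
for c,b in((s,(255,150,345,245)),(t,(170,175,275,280))):
    im=c['color'][b[1]:b[3],b[0]:b[2]];cv2.imwrite('pics/z4%s.png'%c['name'],cv2.resize(im,None,fx=4,fy=4,interpolation=cv2.INTER_CUBIC))
a=cv2.imread('pics/z4scene.png');b=cv2.imread('pics/z4top.png');o=np.zeros((420,780,3),np.uint8);o[:380,:360]=a;o[:420,360:780]=b;cv2.imwrite('pics/z4.png',o)
E
```

```text
time: 3.47
position: [0.3627, 0.3474, 0.1231]
tool_rot: [0.901, 0.433, 0.001, -0.0]
ft_force: [-0.0, 1.4, 1.4]
grip_width: 0.0119
grip_force: 3.0
time: 4.47
position: [0.4038, 0.3144, 0.1766]
tool_rot: [0.902, 0.433, 0.001, 0.0]
ft_force: [-1.8, 1.3, 4.2]
grip_width: 0.0118
grip_force: 3.0
t 4.5667 p [0.4033 0.3147 0.1762] tooly yaw -38.7 z [ 0.001  0.001 -1.   ] F [-0.64  2.55  3.67] M [0.27 0.37 0.03] w 0.012 gf 3.0 q [ 0.44  0.47  1.78 -0.    0.89  1.12]
```

View pics/z4.png

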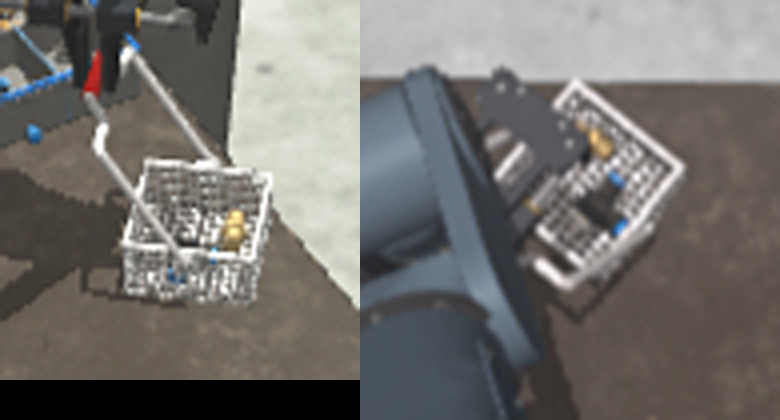

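The crops show the bail at about 60° in the fingers and the basket's corners unmoved, with the far corner still at full-image pixel (224,195). I finish the arc.

```bash
python3 -m pendant '[{"jaw":0,"linear":[0,0.67,-0.36],"twist":0},{"jaw":0,"linear":[0,0.67,-0.36],"twist":0},{"jaw":0,"linear":[0,0.71,-0.28],"twist":0},{"jaw":0,"linear":[0,0.71,-0.28],"twist":0},{"jaw":0,"linear":[0,0.73,-0.2],"twist":0},{"jaw":0,"linear":[0,0.73,-0.2],"twist":0},{"jaw":0,"linear":[0,0.75,-0.12],"twist":0},{"jaw":0,"linear":[0,0.75,-0.12],"twist":0},{"jaw":0,"linear":[0,0.75,-0.04],"twist":0},{"jaw":0,"linear":[0,0.75,-0.04],"twist":0},{"jaw":0,"linear":[0,0,0],"twist":0},{"jaw":0,"linear":[0,0,0],"twist":0}]'
python3 - <<'E'
from m import *
from o import *
s=shot('scene');w=shot('wrist','w5.png');p,r=ax();t=shot('top')
red=((0,130,70),(8,255,255))
print(blobs(w,(200,150,450,480),*red,30)); print(blobs(s,(255,120,345,245),*red))
for c,b in((s,(255,120,345,245)),(t,(170,175,275,280))):
    im=c['color'][b[1]:b[3],b[0]:b[2]];cv2.imwrite('pics/z5%s.png'%c['name'],cv2.resize(im,None,fx=4,fy=4,interpolation=cv2.INTER_CUBIC))
a=cv2.imread('pics/z5scene.png');b=cv2.imread('pics/z5top.png');o=np.zeros((500,780,3),np.uint8);o[:500,:360]=a;o[:420,360:780]=b;cv2.imwrite('pics/z5.png',o)
E
```

```text
time: 5.57
position: [0.4597, 0.2689, 0.1962]
tool_rot: [0.902, 0.433, 0.0, 0.0]
ft_force: [0.9, -0.6, 2.2]
grip_width: 0.0116
grip_force: 3.0
t 5.6667 p [0.4591 0.2694 0.1962] tooly yaw -38.67 z [ 0. -0. -1.] F [ 0.38 -0.78  1.06] M [-0.06 -0.   -0.01] w 0.012 gf 3.0 q [ 0.32  0.46  1.71 -0.    0.97  1.  ]
[([319.9, 277.4], 1241, 48, 26, 90), ([320.2, 343.0], 424, 18, 25, 90)]
[([302.7, 165.3], 35, 11, 4, 90)]
```

View pics/z5.png

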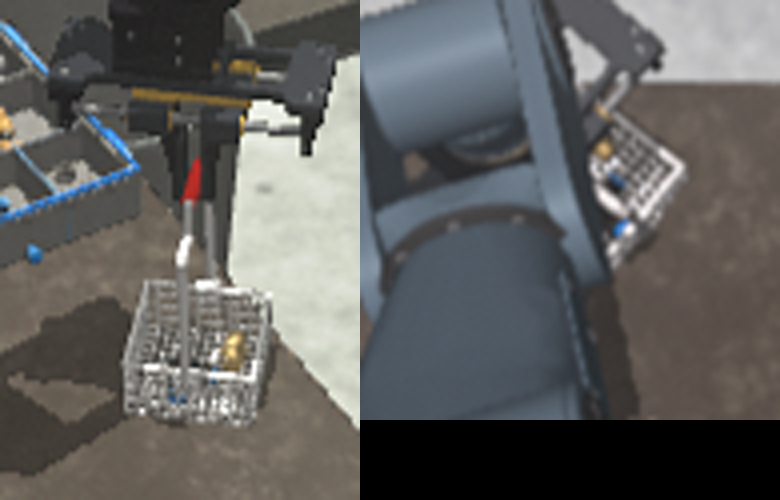

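The bail is upright (grip at crop pixel (193,180), directly above the basket) and the basket has not moved. I re-grip with the bar near the fingertips so the gripper body will clear the post top.

```bash
python3 -m pendant '[{"jaw":0.3,"linear":[0,0,0],"twist":0},{"jaw":0.3,"linear":[0,0,0],"twist":0},{"jaw":0.3,"linear":[0,0,0],"twist":0},{"jaw":0.3,"linear":[0,0,-0.45],"twist":0},{"jaw":0.2,"linear":[0,0,0],"twist":0},{"jaw":0,"linear":[0,0,0],"twist":0},{"jaw":0,"linear":[0,0,0],"twist":0},{"jaw":0,"linear":[0,0,0],"twist":0},{"jaw":0,"linear":[0,0,0],"twist":0}]' 40
python3 -c "
from o import *
ax()"
python3 -m pendant '[{"jaw":0,"linear":[0,0,-0.5],"twist":0},{"jaw":0,"linear":[0,0,-1],"twist":0},{"jaw":0,"linear":[0,0,-1],"twist":0},{"jaw":0,"linear":[0,0,-1],"twist":0},{"jaw":0,"linear":[0,0,-0.5],"twist":0},{"jaw":0,"linear":[0,0,0],"twist":0},{"jaw":0,"linear":[0,0,0],"twist":0}]' 40
python3 - <<'E'
from m import *
from o import *
s=shot('scene');p,r=ax()
print(blobs(s,(255,80,345,245),(0,130,70),(8,255,255)))
w=cloud(s)[110:260,255:360].reshape(-1,3)
q=(w-p)@r;k=(np.abs(q[:,0])<.075)&(np.abs(q[:,1])<.075)&(q[:,2]>.1)&(w[:,2]>.008);print('basket underside z',np.nanpercentile(w[k,2],[0,1,5]))
E
```

```text
time: 6.47
position: [0.459, 0.2695, 0.2007]
tool_rot: [0.901, 0.433, -0.0, -0.0]
ft_force: [-1.2, -0.6, 1.2]
grip_width: 0.0105
grip_force: 40.0
t 6.4667 p [0.459  0.2695 0.2007] tooly yaw -38.68 z [-0.  0. -1.] F [-1.22 -0.56  1.18] M [-0.06  0.1   0.01] w 0.0105 gf 40.0 q [0.32 0.46 1.71 0.   0.98 1.  ]
time: 7.05
position: [0.4592, 0.2695, 0.2413]
tool_rot: [0.901, 0.433, 0.001, 0.0]
ft_force: [-0.1, 0.3, -4.3]
grip_width: 0.0106
grip_force: 40.0
t 7.1 p [0.4588 0.2694 0.2407] tooly yaw -38.68 z [-0. -0. -1.] F [-0.24 -0.37 -3.56] M [-0.1   0.14  0.03] w 0.0105 gf 39.99 q [0.32 0.4  1.66 0.   1.08 1.  ]
[([302.5, 153.6], 38, 4, 11, 14)]
basket underside z [0.00807295 0.00996756 0.04237363]
```

Lifted: weight about 4 N, basket clear of the bench. Next I work out the carry shifts.

```bash
python3 - <<'E'
from o import *
p,r=ax();t=shot('top');print('bottle',onz(t,312,213,.1).round(3),'gauge',onz(t,314,247,.02).round(3))
c=np.array([.417,-.221]);x=np.array([np.cos(np.radians(-36.2)),np.sin(np.radians(-36.2))])
for k in(.09,.0): print(k,c-k*x,(r.T@(np.array([*(c-k*x),.335])-p)*100).round(2))
E
python3 -m pendant '[{"jaw":0,"linear":[0,0,-0.7],"twist":0},{"jaw":0,"linear":[0,0,-1.4],"twist":0},{"jaw":0,"linear":[0,0,-1.8],"twist":0},{"jaw":0,"linear":[0,0,-1.8],"twist":0},{"jaw":0,"linear":[0,0,-1.8],"twist":0},{"jaw":0,"linear":[0,0,-1.2],"twist":-1.2},{"jaw":0,"linear":[0,0,-0.7],"twist":-1.2},{"jaw":0,"linear":[0,0,0],"twist":0}]' 40
python3 -c "
from o import *
to([.344,-.168,.335])"
```

```text
t 7.1 p [0.4588 0.2694 0.2407] tooly yaw -38.68 z [-0. -0. -1.] F [-0.24 -0.37 -3.56] M [-0.1   0.14  0.03] w 0.0105 gf 39.99 q [0.32 0.4  1.66 0.   1.08 1.  ]
bottle [0.471 0.025 0.1  ] gauge [0.386 0.02  0.02 ]
0.09 [ 0.34437357 -0.16784549] [-41.29  18.39  -9.42]
0.0 [ 0.417 -0.221] [-40.9   27.39  -9.43]
time: 7.82
position: [0.4597, 0.2697, 0.3363]
tool_rot: [0.892, 0.452, 0.002, 0.0]
ft_force: [1.2, -0.1, -4.6]
grip_width: 0.0105
grip_force: 40.0
t 7.8167 p [0.4597 0.2697 0.3363] tooly yaw -36.24 z [ 0.003  0.001 -1.   ] F [ 1.23 -0.14 -4.6 ] M [0.01 0.09 0.03] w 0.0105 gf 39.99 q [0.32 0.3  1.54 0.   1.31 0.95]
tool shift cm [-42.15  16.54   0.05]
```

```bash
python3 -m pendant '[{"jaw":0,"linear":[-0.7,0.27,0],"twist":0},{"jaw":0,"linear":[-1.4,0.55,0],"twist":0},{"jaw":0,"linear":[-2.1,0.82,0],"twist":0},{"jaw":0,"linear":[-2.6,1.02,0],"twist":0},{"jaw":0,"linear":[-2.6,1.02,0],"twist":0},{"jaw":0,"linear":[-2.6,1.02,0],"twist":0},{"jaw":0,"linear":[-2.6,1.02,0],"twist":0},{"jaw":0,"linear":[-2.6,1.02,0],"twist":0},{"jaw":0,"linear":[-2.6,1.02,0],"twist":0},{"jaw":0,"linear":[-2.6,1.02,0],"twist":0},{"jaw":0,"linear":[-2.6,1.02,0],"twist":0},{"jaw":0,"linear":[-2.6,1.02,0],"twist":0}]' 40 | head -2
python3 -m pendant '[{"jaw":0,"linear":[-2.6,1.02,0],"twist":0},{"jaw":0,"linear":[-2.6,1.02,0],"twist":0},{"jaw":0,"linear":[-2.6,1.02,0],"twist":0},{"jaw":0,"linear":[-2.6,1.02,0],"twist":0},{"jaw":0,"linear":[-2.1,0.82,0],"twist":0},{"jaw":0,"linear":[-1.4,0.55,0],"twist":0},{"jaw":0,"linear":[-0.7,0.27,0],"twist":0},{"jaw":0,"linear":[0,0,0.7],"twist":0},{"jaw":0,"linear":[0,0,0.7],"twist":0},{"jaw":0,"linear":[0,0,0.4],"twist":0},{"jaw":0,"linear":[0,0,0],"twist":0},{"jaw":0,"linear":[0,0,0],"twist":0}]' 40
python3 - <<'E'
from m import *
from o import *
s=shot('scene','s6.png');t=shot('top');w=shot('wrist','w6.png');p,r=ax()
yel=((22,120,100),(35,255,255))
print(blobs(s,(370,250,420,310),*yel),blobs(t,(380,200,440,255),*yel))
yw=blobs(w,(0,0,640,480),*yel,20);print(yw)
K=[np.array([.4424,-.1865,.2285]),np.array([.3923,-.2549,.2285])]
print([proj(w,k).round(1) for k in K])
for b in yw: print(b[0],onz(w,*b[0],.2305).round(4), (r.T@(onz(w,*b[0],.2305)-p)*100).round(2))
a=s['color'][120:390,230:480];b=w['color']
o=np.zeros((600,790,3),np.uint8);a=cv2.resize(a,None,fx=1.4,fy=1.4);o[:a.shape[0],:a.shape[1]]=a;b=cv2.resize(b,(430,322));o[:322,355:785]=b;cv2.imwrite('pics/z6.png',o)
E
```

```text
time: 8.82
position: [0.381, -0.0181, 0.3336]
time: 9.82
position: [0.3423, -0.1674, 0.316]
tool_rot: [0.892, 0.453, -0.0, -0.001]
ft_force: [-0.1, 0.3, -4.9]
grip_width: 0.0108
grip_force: 40.0
t 9.9667 p [ 0.343  -0.1683  0.3169] tooly yaw -36.22 z [ 0.001 -0.    -1.   ] F [-1.22  0.75 -4.48] M [-0.04  0.14 -0.03] w 0.0109 gf 39.99 q [-0.75  0.08  1.88  0.    1.18 -0.12]
[([393.2, 263.0], 26, 2, 8, 90), ([392.3, 291.6], 35, 3, 9, 90)] []
[([460.3, 190.4], 337, 11, 29, 90)]
[array([457.9, 188.2]), array([447.1, 307.2])]
[460.3, 190.4] [ 0.4425 -0.1881  0.2305] [4.28 9.19 8.64]
```

View pics/z6.png

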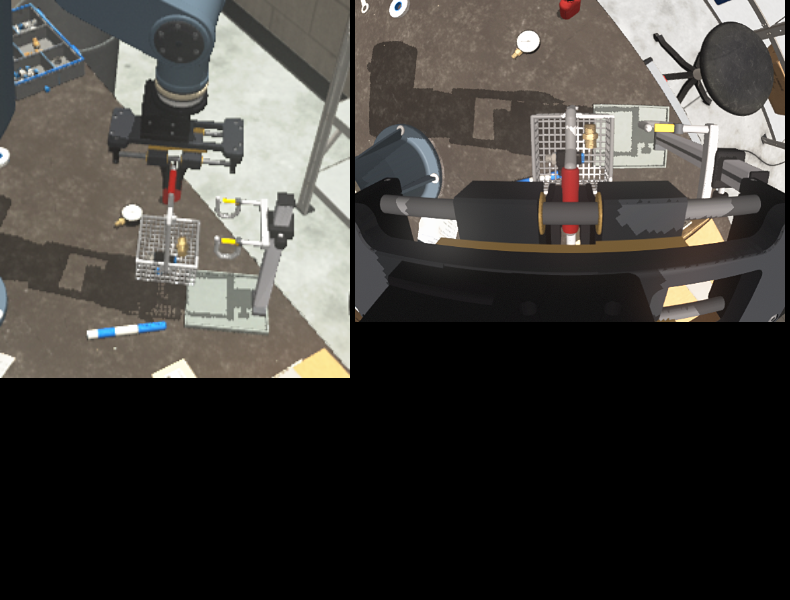

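The wrist view confirms the left keeper at (0.4425, −0.188), 4.3 cm to the side and 9.2 cm ahead in tool axes, matching the stereo result. The basket hangs level and the loop is at the right height. I move in over the tips.

```bash
python3 -m pendant '[{"jaw":0,"linear":[0,0.7,0],"twist":0},{"jaw":0,"linear":[0,1.2,0],"twist":0},{"jaw":0,"linear":[0,1.6,0],"twist":0},{"jaw":0,"linear":[0,1.6,0],"twist":0},{"jaw":0,"linear":[0.1,1.6,0],"twist":0},{"jaw":0,"linear":[0,1.2,0],"twist":0},{"jaw":0,"linear":[0,0.8,0],"twist":0},{"jaw":0,"linear":[0,0.4,0],"twist":0},{"jaw":0,"linear":[0,0,0],"twist":0},{"jaw":0,"linear":[0,0,0],"twist":0},{"jaw":0,"linear":[0,0,0],"twist":0}]' 40
python3 - <<'E'
from m import *
from o import *
s=shot('scene','s7.png');t=shot('top');w=shot('wrist','w7.png');p,r=ax()
yel=((22,120,100),(35,255,255))
for c in(w,): 
  for b in blobs(c,(0,0,640,480),*yel,10): print(b, (r.T@(onz(c,*b[0],.2305)-p)*100).round(2))
print(blobs(s,(370,250,420,310),*yel))
a=s['color'][170:340,320:470];a=cv2.resize(a,None,fx=3.2,fy=3.2,interpolation=cv2.INTER_CUBIC)
b=w['color'][120:320,220:420]; b=cv2.resize(b,(300,300));o=np.zeros((544,790,3),np.uint8);o[:,:480]=a;o[:300,485:785]=b;cv2.imwrite('pics/z7.png',o)
E
```

```text
time: 10.88
position: [0.4158, -0.2209, 0.3165]
tool_rot: [0.892, 0.452, -0.0, -0.001]
ft_force: [0.3, 0.5, -4.1]
grip_width: 0.0106
grip_force: 40.0
t 11.0333 p [ 0.4161 -0.2212  0.3168] tooly yaw -36.28 z [-0.  0. -1.] F [-0.47 -0.15 -5.14] M [-0.07  0.15 -0.01] w 0.0105 gf 39.99 q [-0.73  0.22  1.7  -0.    1.22 -0.09]
([334.5, 184.5], 53, 6, 11, 90) [4.49 0.9  8.63]
[([391.0, 262.4], 5, 2, 2, 63), ([389.6, 291.2], 5, 2, 1, 90), ([395.8, 292.1], 10, 2, 3, 90)]
```

View pics/z7.png

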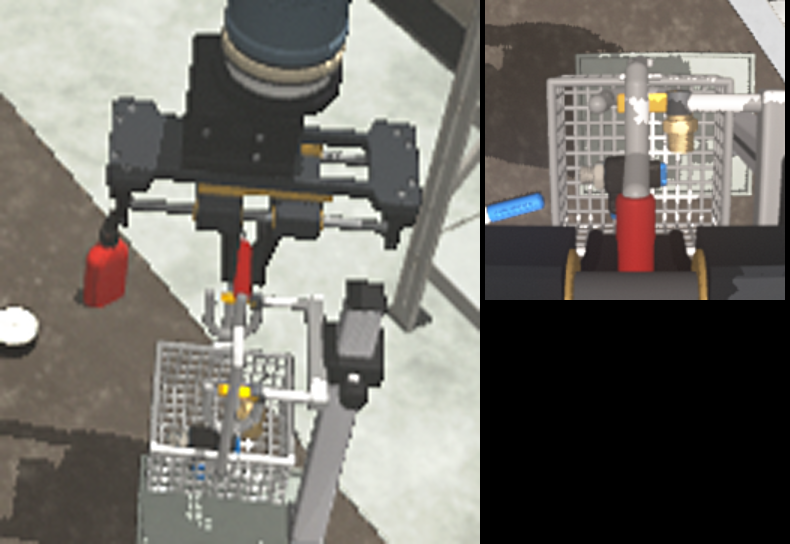

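The scene view shows the loop over both hooks with the tips to the left of the shoulders. In the wrist view the shoulder at crop x 637 sits within the throat, whose span is 607 to 672. I shift 1.5 mm forward and descend to just above the keepers.

```bash
python3 -m pendant '[{"jaw":0,"linear":[0,0.1,0.4],"twist":0},{"jaw":0,"linear":[0,0.05,0.8],"twist":0},{"jaw":0,"linear":[0,0,0.9],"twist":0},{"jaw":0,"linear":[0,0,0.9],"twist":0},{"jaw":0,"linear":[0,0,0.6],"twist":0},{"jaw":0,"linear":[0,0,0.3],"twist":0},{"jaw":0,"linear":[0,0,0],"twist":0},{"jaw":0,"linear":[0,0,0],"twist":0}]' 40 
for i in 1 2; do python3 -c "
from o import *
ax()"; python3 -m pendant '[{"jaw":0,"linear":[0,0,0.15],"twist":0},{"jaw":0,"linear":[0,0,0.15],"twist":0},{"jaw":0,"linear":[0,0,0],"twist":0}]' 40 | sed -n '2p;4p'; done
for i in 1 2; do python3 -m pendant '[{"jaw":0,"linear":[0,0,0.1],"twist":0},{"jaw":0,"linear":[0,0,0.1],"twist":0},{"jaw":0,"linear":[0,0,0],"twist":0}]' 40 | sed -n '2p;4p'; done
```

```text
time: 11.7
position: [0.4178, -0.2226, 0.2774]
tool_rot: [0.892, 0.452, -0.0, -0.0]
ft_force: [0.0, -0.4, -4.5]
grip_width: 0.0108
grip_force: 40.0
t 11.7 p [ 0.4178 -0.2226  0.2774] tooly yaw -36.29 z [-0.  0. -1.] F [ 0.01 -0.37 -4.49] M [-0.13  0.13  0.04] w 0.0108 gf 39.99 q [-0.73  0.27  1.75  0.    1.12 -0.09]
position: [0.4178, -0.2225, 0.2747]
ft_force: [0.2, -0.2, -4.4]
t 11.95 p [ 0.4178 -0.2225  0.2747] tooly yaw -36.28 z [ 0. -0. -1.] F [ 0.25 -0.24 -4.37] M [-0.08  0.16 -0.01] w 0.0106 gf 39.99 q [-0.73  0.28  1.76 -0.    1.11 -0.09]
position: [0.4176, -0.2224, 0.2715]
ft_force: [-0.7, -0.2, -4.8]
position: [0.4177, -0.2225, 0.2695]
ft_force: [0.1, 0.8, -4.4]
position: [0.4178, -0.2226, 0.2676]
ft_force: [0.5, -0.7, -4.4]
```

```bash
for i in 1 2 3 4; do python3 -m pendant '[{"jaw":0,"linear":[0,0,0.1],"twist":0},{"jaw":0,"linear":[0,0,0],"twist":0}]' 40 | sed -n '2p;4p'; done
python3 - <<'E'
from m import *
from o import *
s=shot('scene','s8.png');w=shot('wrist','w8.png');p,r=ax()
# height of rod vs keeper: shoulder depth from scene and keeper yellow depth
yel=((22,120,100),(35,255,255))
print(blobs(s,(370,250,420,310),*yel,2)); 
hsv=cv2.cvtColor(s['color'],cv2.COLOR_BGR2HSV);m=cv2.inRange(hsv,yel[0],yel[1])>0
k=np.zeros_like(m);k[250:310,370:420]=1;g=cloud(s)[k&m];print('keeper pts',np.round((g-p)@r,4).tolist()[:20])
W=cloud(s)[200:320,350:440].reshape(-1,3);q=(W-p)@r
k=(np.abs(q[:,1])<.008)&(np.abs(q[:,0])>.03)&(np.abs(q[:,0])<.062)&(q[:,2]>0)&(q[:,2]<.06)
for lo,hi in((-.062,-.03),(.03,.062)):
    j=k&(q[:,0]>lo)&(q[:,0]<hi);print('shoulder tool z top',j.sum(),np.percentile(q[j,2],[5,20,50]).round(4))
E
```

```text
position: [0.4178, -0.2226, 0.2668]
ft_force: [-1.4, 1.0, -3.7]
position: [0.4179, -0.2226, 0.2658]
ft_force: [0.3, -0.1, -2.2]
position: [0.4179, -0.2227, 0.2649]
ft_force: [-0.3, -0.1, -0.4]
position: [0.418, -0.2228, 0.2639]
ft_force: [0.0, 1.5, 0.2]
t 13.4667 p [ 0.418  -0.2227  0.2639] tooly yaw -36.28 z [ 0.001 -0.001 -1.   ] F [ 0.64 -0.12  0.53] M [0.02 0.2  0.01] w 0.0108 gf 39.99 q [-0.73  0.29  1.77  0.    1.08 -0.09]
[([396.1, 292.6], 11, 3, 2, 90), ([389.5, 294.0], 4, 1, 2, 45)]
keeper pts [[0.0428, 0.0073, 0.0341], [-0.0369, 0.0063, 0.0366], [-0.0361, 0.0086, 0.0373], [-0.0389, 0.0044, 0.0379], [-0.04, 0.0063, 0.0363], [-0.0391, 0.0086, 0.0369], [-0.0414, -0.0062, 0.0398], [-0.0393, 0.0047, 0.0408], [-0.0424, 0.0064, 0.0367], [nan, nan, nan], [-0.0419, -0.008, 0.043], [-0.0427, -0.006, 0.0416], [-0.0433, 0.0046, 0.0393], [-0.039, 0.0072, 0.0443], [-0.0437, 0.0087, 0.0381], [0.0508, 0.0026, 0.1611]]
shoulder tool z top 88 [0.0274 0.031  0.0342]
shoulder tool z top 5 [0.0292 0.0293 0.0312]
```

Keeper contact began at TCP z ≈ 0.267, so the seat corresponds to TCP z ≈ 0.231. Before pushing past the one-way keepers, I check numerically whether the gripper body would meet the post top at that height.

Run:
```python
from m import *
from o import *
p,r=ax()
S=[shot('scene') for _ in range(3)];T=[shot('top') for _ in range(2)]
def pts(L): 
    w=np.concatenate([cloud(c).reshape(-1,3) for c in L]);w=w[~np.isnan(w[:,0])];return (w-p)@r
q=pts(S)
for y0 in np.arange(-.1,.1,.01):
    k=(q[:,1]>=y0)&(q[:,1]<y0+.01)&(np.abs(q[:,0])<.05)&(q[:,2]<-.03)&(q[:,2]>-.13)
    if k.any():
        j=q[k]; b=j[np.argsort(-j[:,2])[:6]]; print('y',round(y0,2),k.sum(),'lowest z',b[::2,2].round(4),'at x',b[::2,0].round(3))
k=(q[:,1]>.05)&(q[:,1]<.11)&(np.abs(q[:,0])<.03)&(q[:,2]<.0)&(q[:,2]>-.045);print('post top in tool, scene: n',k.sum(),'z pct',np.percentile(q[k,2],[1,5,20,50]).round(4),'y',np.percentile(q[k,1],[2,50,98]).round(4),'x',np.percentile(q[k,0],[2,98]).round(4))
print('-> world z top', (p[2]-np.percentile(q[k,2],[1,5,20])).round(4))
# fingers profile
for z0 in np.arange(-.03,.02,.006):
    k=(q[:,2]>=z0)&(q[:,2]<z0+.006)&(np.abs(q[:,0])<.02)&(np.abs(q[:,1])<.04)
    if k.any(): print('finger z',round(z0,3),k.sum(),q[k,1].min().round(4),q[k,1].max().round(4),'x',q[k,0].min().round(4),q[k,0].max().round(4))
```

```text
t 13.4667 p [ 0.418  -0.2227  0.2639] tooly yaw -36.28 z [ 0.001 -0.001 -1.   ] F [ 0.64 -0.12  0.53] M [0.02 0.2  0.01] w 0.0108 gf 39.99 q [-0.73  0.29  1.77  0.    1.08 -0.09]
y -0.1 290 lowest z [-0.0761 -0.0783 -0.0792] at x [-0.033 -0.035 -0.036]
y -0.09 548 lowest z [-0.0529 -0.0538 -0.055 ] at x [-0.033 -0.034 -0.032]
y -0.08 475 lowest z [-0.0645 -0.0652 -0.066 ] at x [-0.029 -0.029 -0.03 ]
y -0.07 377 lowest z [-0.064  -0.066  -0.0671] at x [-0.029 -0.031 -0.03 ]
y -0.06 394 lowest z [-0.0643 -0.0646 -0.066 ] at x [-0.029 -0.029 -0.03 ]
y -0.05 315 lowest z [-0.0645 -0.0652 -0.0671] at x [-0.033 -0.033 -0.03 ]
y -0.04 451 lowest z [-0.0573 -0.0589 -0.0589] at x [-0.034 -0.03  -0.035]
y -0.03 467 lowest z [-0.0303 -0.0565 -0.0588] at x [-0.01  -0.031 -0.034]
y -0.02 454 lowest z [-0.0307 -0.0316 -0.057 ] at x [-0.013 -0.013 -0.034]
y -0.01 334 lowest z [-0.0301 -0.0325 -0.0654] at x [-0.008 -0.008 -0.03 ]
y -0.0 428 lowest z [-0.0302 -0.0307 -0.0309] at x [-0.007 -0.01  -0.007]
y 0.01 413 lowest z [-0.0303 -0.0311 -0.0335] at x [-0.012 -0.012 -0.009]
y 0.02 474 lowest z [-0.
[... 475 characters left out ...]
034 -0.034 -0.036]
y 0.09 141 lowest z [-0.0794 -0.0802 -0.0822] at x [-0.035 -0.036 -0.035]
post top in tool, scene: n 437 z pct [-0.0287 -0.0275 -0.0256 -0.0185] y [0.0663 0.0764 0.0906] x [-0.012   0.0068]
-> world z top [0.2926 0.2914 0.2896]
finger z -0.03 63 -0.0205 0.0178 x -0.0118 -0.0062
finger z -0.024 62 -0.0179 0.0161 x -0.0135 -0.0047
finger z -0.018 65 -0.0172 0.0149 x -0.0111 0.0095
finger z -0.012 63 -0.0167 0.0134 x -0.012 0.0101
finger z -0.006 59 -0.016 0.0123 x -0.0116 0.0063
finger z -0.0 85 -0.0152 0.0126 x -0.0194 0.018
finger z 0.006 193 -0.0145 0.0117 x -0.0198 0.0198
finger z 0.012 43 -0.0141 0.0125 x -0.0193 0.0137
finger z 0.018 1 -0.0092 -0.0092 x -0.0058 -0.0058
```

Run:
```python
from m import *
from o import *
p,r=ax();c=shot('wrist');V=np.array(c['view']);print('cam in tool',((-V[:3,:3].T@V[:3,3]-p)@r).round(3),'optical axis in tool',(V[2,:3]@r).round(2))
v,u=np.mgrid[:480,:640];a=(u-c['cx'])/c['f'];b=(v-c['cy'])/c['f'];R0=np.hypot(a,b)+1e-9
d=np.stack([a*np.sin(R0)/R0,b*np.sin(R0)/R0,np.cos(R0)],-1);z=c['depth']
P=d*(z/d[...,2])[...,None];w=(P-V[:3,3])@V[:3,:3];q=((w-p)@r);q[z<=0]=np.nan
print('valid',np.isfinite(q[...,0]).mean())
for y0 in (.06,.065,.07,.075,.08,.085,.09,.095):
    s=''
    for x0 in np.arange(-.04,.045,.01):
        k=(q[...,1]>=y0)&(q[...,1]<y0+.005)&(q[...,0]>=x0)&(q[...,0]<x0+.01)&(q[...,2]<.0)&(q[...,2]>-.15)
        s+=' %6s'%(str(int(np.nanmax(q[...,2][k])*1000))+'/'+str(k.sum()) if k.any() else '-')
    print(y0,s)
# inside-window: where do rays at rows/cols hit
for vv,uu in((300,620),(340,610),(380,600),(420,590),(450,540),(430,520),(470,500),(400,620),(300,30),(350,30),(400,40)): print(vv,uu,q[vv,uu].round(3),c['color'][vv,uu])
```

```text
t 13.7167 p [ 0.418  -0.2227  0.2639] tooly yaw -36.28 z [ 0.001 -0.001 -1.   ] F [-0.17  0.18  0.39] M [-0.04  0.14 -0.02] w 0.0108 gf 40.0 q [-0.73  0.29  1.77  0.    1.08 -0.09]
cam in tool [ 0.067  0.    -0.145] optical axis in tool [-0.25  0.    0.97]
valid 0.941796875
0.06  -69/16 -63/270 -84/180 -85/434 -85/472 -87/335 -68/1086 -65/235      -
0.065  -69/13 -64/244 -23/163 -22/755 -23/764 -1/527 -67/1120 -65/1134      -
0.07  -69/14 -64/246 -24/90 -22/485 -24/365  0/557 -67/329 -65/362      -
0.075  -53/216 -53/763 -23/620 -23/550 -24/545 0/1266 -52/758 -52/1411      -
0.08   -53/7  -52/6 -23/165 -23/433 -23/207  0/204 -52/32 -51/430      -
0.085       -      - -23/170 -23/382 -23/36  0/172      - -55/70      -
0.09       - -94/13 -23/161 -23/165 -24/15   0/41      -      -      -
0.095       -  -94/1      -      -      -      -      -      -      -
300 620 [ 0.034  0.079 -0.076] [25 26 27]
340 610 [ 0.029  0.066 -0.088] [34 31 34]
380 600 [ 0.024  0.059 -0.095] [73 69 71]
420 590 [ 0.009  0.065 -0.092] [28 27 28]
450 540 [-0.025  0.075 -0.069] [78 81 89]
430 520 [-0.258  0.253  0.165] [177 239 254]
470 500 [-0.029  0.059 -0.071] [155 159 164]
400 620 [ 0.016  0.069 -0.095] [83 80 79]
300 30 [ 0.032 -0.079 -0.073] [19 21 22]
350 30 [ 0.028 -0.066 -0.089] [33 30 31]
400 40 [ 0.02  -0.06  -0.096] [51 49 47]
```

The wrist depth shows that the end brackets reach z −53 mm only at |x| > 20 mm. The post top lies in the gap between them, where the body sits at about −85 to −95 mm. I check the side clearance precisely.

Run:
```python
from m import *
from o import *
p,r=ax();c=shot('wrist');V=np.array(c['view'])
v,u=np.mgrid[:480,:640];a=(u-c['cx'])/c['f'];b=(v-c['cy'])/c['f'];R0=np.hypot(a,b)+1e-9
d=np.stack([a*np.sin(R0)/R0,b*np.sin(R0)/R0,np.cos(R0)],-1);z=c['depth']
w=(d*(z/d[...,2])[...,None]-V[:3,3])@V[:3,:3];q=((w-p)@r).reshape(-1,3);q=q[(z>0).ravel()]
k=(np.abs(q[:,1]-.08)<.02)&(np.abs(q[:,2]+.023)<.004)&(np.abs(q[:,0])<.05);print('post top',k.sum(),'x',np.percentile(q[k,0],[0.5,50,99.5]).round(4),'y',np.percentile(q[k,1],[.5,99.5]).round(4),'z',np.median(q[k,2]))
for sgn in(-1,1):
    k=(np.abs(q[:,1]-.08)<.01)&(np.abs(q[:,2]+.054)<.004)&(q[:,0]*sgn>.005)&(np.abs(q[:,0])<.05);print('lug',sgn,k.sum(),'x',np.percentile(q[k,0],[0.5,99.5]).round(4),'y',np.percentile(q[k,1],[.5,99.5]).round(4))
for x0 in np.arange(-.03,.03,.005):
    k=(q[:,0]>=x0)&(q[:,0]<x0+.005)&(q[:,1]>.06)&(q[:,1]<.1)&(q[:,2]<-.04)&(q[:,2]>-.13);
    if k.any(): print('x',round(x0,3),k.sum(),'lowest',np.percentile(q[k,2],[99.5]).round(3))
```

```text
t 13.7667 p [ 0.418  -0.2227  0.2638] tooly yaw -36.28 z [ 0.001 -0.001 -1.   ] F [-0.45  0.27  0.67] M [-0.08  0.15  0.04] w 0.0106 gf 39.99 q [-0.73  0.29  1.77 -0.    1.08 -0.09]
post top 1485 x [-0.0117 -0.0045  0.0139] y [0.0676 0.0934] z -0.024961923906077925
lug -1 223 x [-0.0364 -0.0198] y [0.0779 0.0801]
lug 1 600 x [0.0052 0.0369] y [0.0779 0.0858]
x -0.03 1090 lowest [-0.054]
x -0.025 448 lowest [-0.054]
x -0.02 532 lowest [-0.058]
x -0.015 859 lowest [-0.063]
x -0.01 1063 lowest [-0.069]
x -0.005 1024 lowest [-0.085]
x 0.0 1030 lowest [-0.054]
x 0.005 1190 lowest [-0.053]
x 0.01 1212 lowest [-0.054]
x 0.015 1144 lowest [-0.054]
x 0.02 1094 lowest [-0.062]
x 0.025 2200 lowest [-0.054]
```

Run:
```python
from m import *
from o import *
p,r=ax();c=shot('wrist');V=np.array(c['view'])
v,u=np.mgrid[:480,:640];a=(u-c['cx'])/c['f'];b=(v-c['cy'])/c['f'];R0=np.hypot(a,b)+1e-9
d=np.stack([a*np.sin(R0)/R0,b*np.sin(R0)/R0,np.cos(R0)],-1);z=c['depth']
w=(d*(z/d[...,2])[...,None]-V[:3,3])@V[:3,:3];q=((w-p)@r)
zs=np.arange(-.11,.0,.006)
for lab,y0,y1 in(('y .062-.078',.062,.078),('y .078-.095',.078,.095)):
  print(lab,'rows x, cols z from -.11 step .006 (counts)')
  for x0 in np.arange(-.04,.04,.005):
    k=(q[...,0]>=x0)&(q[...,0]<x0+.005)&(q[...,1]>y0)&(q[...,1]<y1)
    print('%6.3f'%x0,np.histogram(q[...,2][k],bins=zs)[0])
k=(q[...,0]>0)&(q[...,0]<.018)&(q[...,1]>.07)&(q[...,1]<.1)&(q[...,2]>-.064)&(q[...,2]<-.04)
print('suspicious px v',np.percentile(v[k],[0,50,100]),'u',np.percentile(u[k],[0,50,100]),k.sum())
```

```text
t 13.8167 p [ 0.418  -0.2227  0.2638] tooly yaw -36.28 z [ 0.001 -0.    -1.   ] F [-0.   -0.62  0.11] M [-0.13  0.11  0.01] w 0.0108 gf 40.0 q [-0.73  0.29  1.77 -0.    1.08 -0.09]
y .062-.078 rows x, cols z from -.11 step .006 (counts)
-0.040 [0 0 0 0 0 0 0 0 0 0 0 0 0 0 0 0 0 0]
-0.035 [ 0  0  0  0  0  0 61  0  1  0  0  0  0  0  0  0  0  0]
-0.030 [  0   0   0   0   0   0 483 228   4   0   0   0   0   0   0   0   0   0]
-0.025 [ 0  0  0  0  0  0 23 51  4  0  0  0  0  0  0  0  0  0]
-0.020 [ 0  0  0 66 19  0  4  1  1  0  0  0  0  0  0  0  0  0]
-0.015 [  0   0 144 178  11   0   5   2   0   0   0   0   0   1  61   0   0   0]
-0.010 [  0   0 476 211  12   0   2   0   0   0   0   0   0  18 226   0   0   0]
-0.005 [  0   0 529 220  17   0   0   0   0   0   0   0   0  10 253   0   0   0]
-0.000 [  0   0 576 240  17   0   0   0   0   0   0   0   0   6  63   0   0   0]
 0.005 [  0   0 622 258  12   0   0   0   1   2   0   0   0   0   0   0   0   0]
 0.010 [  0   0 661 105   0   0   2   4   5   0   0   0   0   0   3 111  91  78]
 0.015 [  0   0 573   0   0   0   6   6   3   0   0   0   0   
[... 1014 characters left out ...]
000 [  0   0 190   0   0   0   0   0   1  23   0   0   0   4  81   0   0   0]
 0.005 [  0   0 106   0   0   0   0   9 112  63   0   0   0   0   0   0   0   0]
 0.010 [  0   0  35   0   0   0  17 144 152  62   0   0   0   0  22 147 126 130]
 0.015 [  0   0   1   0   0   0 148 196 147  37   0   0   0   0   0   0   0   0]
 0.020 [  0   0   0   0   0  26 206 130  16   0   0   0   0   0   0   0   0   0]
 0.025 [  0   0   0   0   0  63 182   0  11  33   0   0   0   0   0   0   0   0]
 0.030 [  0   0   0   0  15 184 224 136 192  74   0   0   0   0   0   0   0   0]
 0.035 [  0   0   0   0  79 232 226 201 169  32   0   0   0   0   0   0   0   0]
suspicious px v [321. 341. 358.] u [554. 567. 582.] 663
```

```bash
cat > wc.py <<'E'
from m import *
from o import *
def wcloud(c,p,r):
    V=np.array(c['view']);v,u=np.mgrid[:480,:640];a=(u-c['cx'])/c['f'];b=(v-c['cy'])/c['f'];R0=np.hypot(a,b)+1e-9
    d=np.stack([a*np.sin(R0)/R0,b*np.sin(R0)/R0,np.cos(R0)],-1);z=c['depth']
    q=((d*(z/d[...,2])[...,None]-V[:3,3])@V[:3,:3]-p)@r;q[z<=0]=np.nan;return q
E
python3 - <<'E'
from wc import *
p,r=ax();c=shot('wrist');q=wcloud(c,p,r)
hsv=cv2.cvtColor(c['color'],cv2.COLOR_BGR2HSV);red=(cv2.inRange(hsv,(0,130,60),(8,255,255))|cv2.inRange(hsv,(172,130,60),(180,255,255)))>0
k=red&(np.abs(q[...,1])<.02)&(np.abs(q[...,0])<.04)&(q[...,2]>-.02)
g=q[k];print('red n',len(g),'x',g[:,0].min().round(4),g[:,0].max().round(4),'y',np.percentile(g[:,1],[1,50,99]).round(4))
for x0 in np.arange(-.03,.035,.005):
    j=g[(g[:,0]>=x0)&(g[:,0]<x0+.005)]
    if len(j)>5:print('x',round(x0,3),len(j),'top z',np.percentile(j[:,2],[1,10]).round(4))
# profile of rods along x near y=0 (riser, shoulder)
for x0 in np.arange(.022,.066,.003):
    k=(q[...,0]>=x0)&(q[...,0]<x0+.003)&(np.abs(q[...,1])<.006)&(q[...,2]>-.02)&(q[...,2]<.06);j=q[k]
    if len(j)>3:print('rod x',round(x0,3),len(j),'top z',np.percentile(j[:,2],[2,10]).round(4))
yl=(cv2.inRange(hsv,(22,120,100),(35,255,255))>0)&(q[...,2]<.1);j=q[yl];print('keeper',len(j),'x',np.percentile(j[:,0],[2,98]).round(4),'y',np.percentile(j[:,1],[2,98]).round(4),'z',np.percentile(j[:,2],[5,50,95]).round(4))
# rim: top wires at basket +x side / any
k=(q[...,2]>.13)&(q[...,2]<.17)&(np.abs(q[...,0])<.06)&(np.abs(q[...,1])<.06);print('rim z',np.percentile(q[k][:,2],[1,5,20]).round(4),k.sum())
E
```

```text
t 13.8667 p [ 0.418  -0.2227  0.2638] tooly yaw -36.28 z [ 0.001 -0.001 -1.   ] F [ 0.2  -0.73  0.6 ] M [-0.05  0.08  0.02] w 0.0105 gf 39.99 q [-0.73  0.29  1.77 -0.    1.08 -0.09]
red n 1517 x -0.0384 0.0232 y [-0.0053  0.0001  0.0055]
x -0.025 157 top z [0.0073 0.008 ]
x -0.02 120 top z [0.007  0.0077]
x 0.0 218 top z [0.0068 0.0077]
x 0.005 277 top z [0.0019 0.0073]
x 0.01 268 top z [0.0067 0.0079]
x 0.015 280 top z [0.007  0.0077]
x 0.02 194 top z [0.0072 0.0078]
rod x 0.022 186 top z [0.0079 0.0086]
rod x 0.025 180 top z [0.01   0.0109]
rod x 0.028 180 top z [0.017  0.0192]
rod x 0.031 113 top z [0.028  0.0295]
rod x 0.034 94 top z [0.0309 0.0316]
rod x 0.037 124 top z [0.031  0.0315]
rod x 0.04 144 top z [0.0312 0.0316]
rod x 0.043 146 top z [0.031  0.0316]
rod x 0.046 105 top z [0.031  0.0316]
rod x 0.049 97 top z [0.031  0.0314]
rod x 0.052 105 top z [0.0307 0.0312]
rod x 0.055 101 top z [0.0318 0.033 ]
rod x 0.058 93 top z [0.0349 0.0357]
rod x 0.061 10 top z [0.0381 0.0386]
keeper 174 x [-0.0452  0.046 ] y [-0.0066  0.01  ] z [0.0364 0.0379 0.0425]
rim z [0.1487 0.1494 0.1502] 1989
```

The bar is confirmed at 13.2 mm ahead of the TCP, which puts the seat at 0.195. In this grasp the end plate of the gripper would meet the post 6 mm too early. The alternative is to grip the raised grip lengthwise from its two ends, with the hand turned 90° so the body clears the post. I measure the fingertip thickness and the keeper and hook inner edges for that.

Run:
```python
from wc import *
p,r=ax();c=shot('wrist');q=wcloud(c,p,r);hsv=cv2.cvtColor(c['color'],cv2.COLOR_BGR2HSV)
nonred=~((cv2.inRange(hsv,(0,90,40),(10,255,255))|cv2.inRange(hsv,(170,90,40),(180,255,255)))>0)
for z0 in np.arange(-.05,.019,.004):
    k=nonred&(q[...,2]>=z0)&(q[...,2]<z0+.004)&(np.abs(q[...,0])<.014)&(np.abs(q[...,1])<.045)
    j=q[k]
    if len(j)>4:
        n=j[j[:,1]<0];o=j[j[:,1]>0];f=lambda a:np.percentile(a[:,1],[1,99]).round(4) if len(a)>2 else None
        print('z',round(z0,3),len(j),f(n),f(o),'x',np.percentile(j[:,0],[2,98]).round(4))
yl=(cv2.inRange(hsv,(20,120,80),(35,255,255))>0)&(q[...,2]<.1)&(q[...,2]>.02)
for s in(-1,1):
    j=q[yl&(q[...,0]*s>.02)]
    if len(j)>3: print('keeper side',s,len(j),'x',np.percentile(j[:,0],[1,50,99]).round(4),'y',np.percentile(j[:,1],[1,99]).round(4))
# hook rods: points left (y -.03..-.010) and right, z .025...05
for s in(-1,1):
  for y0,y1 in((-.03,-.012),(.012,.03)):
    k=(q[...,0]*s>.025)&(q[...,0]*s<.052)&(q[...,1]>y0)&(q[...,1]<y1)&(q[...,2]>.02)&(q[...,2]<.06);j=q[k]
    if len(j)>4: print('hook',s,y0,len(j),'x',np.percentile(j[:,0],[1,99]).round(4),'y',np.percentile(j[:,1],[1,99]).round(4),'z',np.percentile(j[:,2],[1,50]).round(4))
```

```text
t 13.9167 p [ 0.418  -0.2227  0.2638] tooly yaw -36.28 z [ 0.001 -0.001 -1.   ] F [-0.43 -0.59  1.61] M [-0.12  0.08 -0.04] w 0.0108 gf 39.99 q [-0.73  0.29  1.77  0.    1.08 -0.09]
z -0.05 70 [-0.0107 -0.0098] [0.01  0.011] x [0.0032 0.0131]
z -0.046 111 [-0.0115 -0.0099] [0.01   0.0115] x [0.0006 0.0112]
z -0.042 71 [-0.0109 -0.0098] [0.01   0.0115] x [-0.0019  0.0102]
z -0.038 68 [-0.0101 -0.0098] [0.0099 0.0104] x [-0.0044  0.0071]
z -0.034 822 [-0.01   -0.0051] [0.0055 0.0104] x [-0.0064  0.0051]
z -0.03 11 [-0.0052 -0.0052] [0.0052 0.0056] x [-0.0096 -0.0047]
z -0.026 52 [-0.0052 -0.0051] [0.0053 0.0057] x [-0.0099  0.0003]
z -0.018 20 [-0.0137 -0.011 ] [0.0112 0.0141] x [0.0106 0.0113]
z -0.014 108 [-0.0141 -0.0064] [0.0063 0.0145] x [0.0091 0.0111]
z -0.01 221 [-0.0143 -0.0052] [0.0057 0.0148] x [-0.0081  0.0113]
z -0.006 169 [-0.0138 -0.0052] [0.0058 0.0145] x [0.0089 0.0114]
z -0.002 150 [-0.0139 -0.0053] [0.0056 0.0142] x [0.0056 0.0112]
z 0.002 136 [-0.0138 -0.0055] [0.0056 0.0142] x [0.0075 0.0111]
z 0.006 133 [-0.0139 -0.0056] [0.0058 0.014 ] x [0.0089 0.0113]
z 0.01 126 [-0.0139 -0.006 ] [0.0059 0.0141] x [0.0089 0.0115]
z 0.014 83 [-0.0136 -0.0063] [0.0065 0.0137] x [0.0089 0.0112]
keeper side -1 90 x [-0.0453 -0.0428 -0.0385] y [-0.0074  0.008 ]
keeper side 1 273 x [0.0391 0.0426 0.0462] y [-0.0085  0.01  ]
hook 1 -0.03 366 x [0.0383 0.0461] y [-0.022  -0.0123] z [0.0284 0.0319]
hook 1 0.012 718 x [0.0373 0.0475] y [0.0122 0.0297] z [0.0306 0.033 ]
```

The fingertips are about 8.6 mm thick and the grip ends are ±28 mm, so the fingers' outsides would reach about ±36.5 mm. The hooks and keepers start at ±38 mm, so it fits. The bail is not yet past the keepers, so I back out and set the basket on a clear spot on the bench.

```bash
python3 -m pendant '[{"jaw":0,"linear":[0,0,-0.5],"twist":0},{"jaw":0,"linear":[0,0,-1],"twist":0},{"jaw":0,"linear":[0,0,-1.4],"twist":0},{"jaw":0,"linear":[0,0,-1.2],"twist":0},{"jaw":0,"linear":[0,0,-0.8],"twist":0},{"jaw":0,"linear":[0,0,-0.4],"twist":0},{"jaw":0,"linear":[0,-0.6,0],"twist":0},{"jaw":0,"linear":[0,-1.2,0],"twist":0},{"jaw":0,"linear":[0,-1.7,0],"twist":0},{"jaw":0,"linear":[0,-1.7,0],"twist":0},{"jaw":0,"linear":[0,-1.7,0],"twist":0},{"jaw":0,"linear":[0,-1.2,0],"twist":0}]' 40|sed -n '2p;4,5p'
python3 -m pendant '[{"jaw":0,"linear":[0,-0.7,-0.4],"twist":0},{"jaw":0,"linear":[0,-0.3,-0.8],"twist":0},{"jaw":0,"linear":[0,0,-0.6],"twist":0},{"jaw":0,"linear":[0,0,-0.3],"twist":0},{"jaw":0,"linear":[0,0,0],"twist":0}]' 40|sed -n '2p;4,5p'
python3 -c "
from o import *
to([.44,.16,.336])"
```

```text
position: [0.35, -0.1724, 0.3155]
ft_force: [-0.2, 0.5, -5.1]
grip_width: 0.0109
position: [0.3459, -0.1701, 0.3392]
ft_force: [-0.7, -0.7, -4.9]
grip_width: 0.0107
t 15.3833 p [ 0.3459 -0.1701  0.3392] tooly yaw -36.29 z [ 0.004 -0.003 -1.   ] F [-0.73 -0.7  -4.93] M [-0.17  0.06  0.03] w 0.0107 gf 39.99 q [-0.75  0.06  1.84  0.    1.24 -0.12]
tool shift cm [ 32.17 -11.96   0.24]
```

```bash
python3 -m pendant '[{"jaw":0,"linear":[0.8,-0.3,0],"twist":0},{"jaw":0,"linear":[1.6,-0.6,0],"twist":0},{"jaw":0,"linear":[2.4,-0.9,0],"twist":0},{"jaw":0,"linear":[2.8,-1.04,0],"twist":0},{"jaw":0,"linear":[2.8,-1.04,0],"twist":0},{"jaw":0,"linear":[2.8,-1.04,0],"twist":0},{"jaw":0,"linear":[2.8,-1.04,0],"twist":0},{"jaw":0,"linear":[2.8,-1.04,0],"twist":0},{"jaw":0,"linear":[2.8,-1.04,0],"twist":0},{"jaw":0,"linear":[2.8,-1.04,0],"twist":0},{"jaw":0,"linear":[2.8,-1.04,0],"twist":0},{"jaw":0,"linear":[2.4,-0.9,0],"twist":0}]' 40|sed -n '2p;4,5p'
python3 -m pendant '[{"jaw":0,"linear":[1.6,-0.6,0],"twist":0},{"jaw":0,"linear":[0.8,-0.3,0.5],"twist":0},{"jaw":0,"linear":[0,0,1.2],"twist":0},{"jaw":0,"linear":[0,0,2],"twist":0},{"jaw":0,"linear":[0,0,2.4],"twist":0},{"jaw":0,"linear":[0,0,2.4],"twist":0},{"jaw":0,"linear":[0,0,2],"twist":0},{"jaw":0,"linear":[0,0,1.5],"twist":0},{"jaw":0,"linear":[0,0,0.8],"twist":0},{"jaw":0,"linear":[0,0,0.4],"twist":0},{"jaw":0,"linear":[0,0,0],"twist":0},{"jaw":0,"linear":[0,0,0],"twist":0}]' 40|sed -n '2p;4,5p'
```

```text
position: [0.4309, 0.1378, 0.3372]
ft_force: [0.2, -0.5, -4.6]
grip_width: 0.011
position: [0.4384, 0.1598, 0.2061]
ft_force: [-0.1, 0.0, -4.2]
grip_width: 0.0104
```

```bash
for i in 1 2 3 4; do python3 -m pendant '[{"jaw":0,"linear":[0,0,0.1],"twist":0},{"jaw":0,"linear":[0,0,0.08],"twist":0},{"jaw":0,"linear":[0,0,0],"twist":0}]' 40|sed -n '2p;4p'; done
```

```text
position: [0.4381, 0.1599, 0.2045]
ft_force: [-1.0, 0.0, -5.6]
position: [0.4376, 0.1598, 0.2021]
ft_force: [-0.1, 0.2, -4.1]
position: [0.4379, 0.1597, 0.2008]
ft_force: [-1.4, -1.3, 1.6]
position: [0.4387, 0.1594, 0.2007]
ft_force: [-3.5, -3.6, 14.1]
```

The basket is down on the bench with contact at TCP 0.201. I release, rise, and turn the hand 90°.

```bash
python3 -m pendant '[{"jaw":0.1,"linear":[0,0,-0.1],"twist":0},{"jaw":0.4,"linear":[0,0,0],"twist":0},{"jaw":0.4,"linear":[0,0,0],"twist":0},{"jaw":0.4,"linear":[0,0,-1],"twist":0},{"jaw":1,"linear":[0,0,-2],"twist":0},{"jaw":1,"linear":[0,0,-1.5],"twist":0},{"jaw":1,"linear":[0,0,0],"twist":-7},{"jaw":1,"linear":[0,0,0],"twist":-7},{"jaw":1,"linear":[0,0,0],"twist":-7},{"jaw":1,"linear":[0,0,0],"twist":-7},{"jaw":1,"linear":[0,0,0],"twist":-7},{"jaw":1,"linear":[0,0,0],"twist":-7}]' 20 | sed -n '2p;4,5p'
python3 -m pendant '[{"jaw":1,"linear":[0,0,0],"twist":-7},{"jaw":1,"linear":[0,0,0],"twist":-7},{"jaw":1,"linear":[0,0,0],"twist":-7},{"jaw":1,"linear":[0,0,0],"twist":-7},{"jaw":1,"linear":[0,0,0],"twist":-7},{"jaw":1,"linear":[0,0,0],"twist":-7},{"jaw":1,"linear":[0,0,0],"twist":-6},{"jaw":1,"linear":[0,0,0],"twist":0}]' 20 | sed -n '2p;4,5p'
python3 - <<'E'
from wc import *
p,r=ax();c=shot('wrist','w9.png');q=wcloud(c,p,r)
hsv=cv2.cvtColor(c['color'],cv2.COLOR_BGR2HSV);red=(cv2.inRange(hsv,(0,130,60),(8,255,255))|cv2.inRange(hsv,(172,130,60),(180,255,255)))>0
g=q[red&(np.abs(q[...,1])<.05)&(np.abs(q[...,0])<.05)&(q[...,2]<.08)]
(cx,cy),(w,h),a=cv2.minAreaRect(g[:,:2].astype(np.float32));print('red',len(g),'rect',round(cx,4),round(cy,4),round(w,4),round(h,4),round(a,1),'top z',np.percentile(g[:,2],[2,10]).round(4))
t=g[g[:,2]<np.percentile(g[:,2],40)];f=np.polyfit(t[:,1],t[:,0],1);print('axis deg',np.degrees(np.arctan(f[0])),'x at y=0',f[1],'y ext',np.percentile(t[:,1],[.5,99.5]).round(4))
for y0 in list(np.arange(-.062,-.018,.004))+list(np.arange(.02,.062,.004)):
    k=(q[...,1]>=y0)&(q[...,1]<y0+.004)&(np.abs(q[...,0]-cx)<.008)&(q[...,2]<.1)&(q[...,2]>.02);j=q[k]
    if len(j)>4:print('y',round(y0,3),len(j),np.percentile(j[:,2],[3,15]).round(4),j[:,0].mean().round(4))
E
```

```text
position: [0.4379, 0.1601, 0.2442]
ft_force: [0.2, -0.3, -0.5]
grip_width: 0.0765
position: [0.4379, 0.16, 0.2442]
ft_force: [0.2, 0.8, 0.8]
grip_width: 0.0872
t 20.05 p [0.4379 0.16   0.2442] tooly yaw 53.82 z [ 0.  0. -1.] F [0.22 0.77 0.77] M [0.   0.04 0.02] w 0.0872 gf 0.0 q [ 0.11  0.31  1.81  0.    1.02 -0.83]
red 1568 rect -0.0004 -0.0013 0.0106 0.0471 0.2 top z [0.0506 0.0511]
axis deg -0.07657878553446529 x at y=0 -0.0009331890908082609 y ext [-0.0246  0.022 ]
y -0.062 81 [0.0769 0.0777] 0.0004
y -0.058 111 [0.0749 0.0754] -0.0003
y -0.054 82 [0.0745 0.0752] -0.0006
y -0.05 77 [0.0745 0.0751] -0.0007
y -0.046 81 [0.0746 0.0751] -0.0006
y -0.042 83 [0.0743 0.0748] -0.0006
y -0.038 79 [0.0744 0.0753] -0.0006
y -0.034 69 [0.0592 0.0639] 0.001
y -0.03 109 [0.0537 0.0545] 0.001
y -0.026 127 [0.0511 0.0515] 0.0001
y -0.022 147 [0.0511 0.0514] 0.0001
y 0.02 118 [0.0509 0.0515] 0.0003
y 0.024 113 [0.0538 0.0549] 0.0011
y 0.028 58 [0.0643 0.067 ] 0.0008
y 0.032 78 [0.0746 0.0751] -0.0004
y 0.036 75 [0.0745 0.0751] -0.0004
y 0.04 73 [0.0744 0.075 ] -0.0003
y 0.044 73 [0.0745 0.0751] -0.0004
y 0.048 75 [0.0744 0.075 ] -0.0004
y 0.052 112 [0.075  0.0755] 0.0001
y 0.056 65 [0.0771 0.0786] 0.0002
```

The hand is aligned with the bar to 0.1°, offset y −1.3 mm, with the bar centre 56.8 mm ahead of the TCP. I go down so the bar sits 14 mm ahead, and close on its ends.

```bash
python3 -m pendant '[{"jaw":1,"linear":[0,-0.13,1],"twist":0},{"jaw":1,"linear":[0,0,1.3],"twist":0},{"jaw":1,"linear":[0,0,1.2],"twist":0},{"jaw":1,"linear":[0,0,0.8],"twist":0},{"jaw":0.75,"linear":[0,0,0],"twist":0},{"jaw":0.5,"linear":[0,0,0],"twist":0},{"jaw":0.5,"linear":[0,0,0],"twist":0},{"jaw":0.5,"linear":[0,0,0],"twist":0},{"jaw":0.5,"linear":[0,0,0],"twist":0},{"jaw":0.5,"linear":[0,0,0],"twist":0}]' 50
python3 -m pendant '[{"jaw":0.4,"linear":[0,0,0],"twist":0},{"jaw":0.4,"linear":[0,0,-0.2],"twist":0},{"jaw":0.4,"linear":[0,0,-0.4],"twist":0},{"jaw":0.4,"linear":[0,0,-0.4],"twist":0},{"jaw":0.4,"linear":[0,0,0],"twist":0},{"jaw":0.4,"linear":[0,0,0],"twist":0}]' 50
python3 - <<'E'
from wc import *
p,r=ax();c=shot('wrist','w10.png');q=wcloud(c,p,r)
hsv=cv2.cvtColor(c['color'],cv2.COLOR_BGR2HSV);red=(cv2.inRange(hsv,(0,130,60),(8,255,255))|cv2.inRange(hsv,(172,130,60),(180,255,255)))>0
g=q[red&(np.abs(q[...,1])<.05)&(np.abs(q[...,0])<.05)&(q[...,2]<.08)];print('red top z',len(g),np.percentile(g[:,2],[2,10]).round(4),'y',np.percentile(g[:,1],[1,99]).round(4))
for s in(-1,1):
    k=(np.abs(q[...,0])<.014)&(q[...,1]*s>.02)&(q[...,1]*s<.045)&(q[...,2]>0)&(q[...,2]<.0165);j=q[k];print('finger',s,len(j),'y',np.percentile(j[:,1],[1,99]).round(4))
E
```

```text
time: 20.93
position: [0.4374, 0.1589, 0.202]
tool_rot: [0.311, 0.95, 0.0, 0.001]
ft_force: [0.8, 0.7, -1.8]
grip_width: 0.0551
grip_force: 16.0
time: 21.43
position: [0.4369, 0.1588, 0.2116]
tool_rot: [0.311, 0.95, 0.0, 0.0]
ft_force: [-0.1, 0.1, -5.2]
grip_width: 0.0525
grip_force: 47.6
t 21.4333 p [0.4369 0.1588 0.2116] tooly yaw 53.72 z [ 0.  0. -1.] F [-0.14  0.1  -5.25] M [ 0.01  0.01 -0.06] w 0.0525 gf 47.62 q [ 0.11  0.36  1.85  0.    0.93 -0.83]
red top z 1404 [0.0086 0.0091] y [-0.0233  0.0224]
finger -1 540 y [-0.0352 -0.0203]
finger 1 522 y [0.0201 0.0344]
```

The basket is held by the grip's ends: width 52.5 mm, finger backs at ±35 mm, bar 14.7 mm ahead, about 5 N carried. I lift and carry back to the standoff.

```bash
python3 -m pendant '[{"jaw":0.4,"linear":[0,0,-0.7],"twist":0},{"jaw":0.4,"linear":[0,0,-1.4],"twist":0},{"jaw":0.4,"linear":[0,0,-2],"twist":0},{"jaw":0.4,"linear":[0,0,-2.2],"twist":0},{"jaw":0.4,"linear":[0,0,-2.2],"twist":0},{"jaw":0.4,"linear":[0,0,-2],"twist":0},{"jaw":0.4,"linear":[0,0,-1.4],"twist":0},{"jaw":0.4,"linear":[0,0,-0.7],"twist":0},{"jaw":0.4,"linear":[0,0,0],"twist":0}]' 50|sed -n '2p;4,6p'
python3 - <<'E'
from wc import *
to([.3455,-.1694,.338])
p,r=ax();c=shot('wrist');q=wcloud(c,p,r)
hsv=cv2.cvtColor(c['color'],cv2.COLOR_BGR2HSV);red=(cv2.inRange(hsv,(0,130,60),(8,255,255))|cv2.inRange(hsv,(172,130,60),(180,255,255)))>0
g=q[red&(np.abs(q[...,1])<.05)&(np.abs(q[...,0])<.05)&(q[...,2]<.08)];print('red top z',np.percentile(g[:,2],[2,10]).round(4),'x',np.percentile(g[:,0],[1,99]).round(4),'y',np.percentile(g[:,1],[1,99]).round(4))
for s in(-1,1):
    k=(q[...,1]*s>.036)&(q[...,1]*s<.05)&(np.abs(q[...,0])<.015)&(q[...,2]>.025)&(q[...,2]<.045);j=q[k];print('shoulder',s,len(j),'top z',np.percentile(j[:,2],[3,15]).round(4),'x',j[:,0].mean().round(4))
E
```

```text
position: [0.4376, 0.1589, 0.3392]
ft_force: [1.0, -0.6, -4.8]
grip_width: 0.0523
grip_force: 47.6
t 22.2333 p [0.4376 0.1589 0.3392] tooly yaw 53.72 z [ 0.004  0.    -1.   ] F [ 0.98 -0.6  -4.82] M [ 0.01 -0.07 -0.02] w 0.0523 gf 47.6 q [ 0.11  0.19  1.68  0.    1.27 -0.83]
tool shift cm [-12.   -31.92   0.07]
t 22.2333 p [0.4376 0.1589 0.3392] tooly yaw 53.72 z [ 0.004  0.    -1.   ] F [ 0.98 -0.6  -4.82] M [ 0.01 -0.07 -0.02] w 0.0523 gf 47.6 q [ 0.11  0.19  1.68  0.    1.27 -0.83]
red top z [0.0085 0.0091] x [0.0003 0.0052] y [-0.0233  0.0224]
shoulder -1 209 top z [0.0322 0.0327] x 0.0001
shoulder 1 233 top z [0.0323 0.0329] x 0.0006
```

```bash
python3 -m pendant '[{"jaw":0.4,"linear":[-0.23,-0.6,0],"twist":0},{"jaw":0.4,"linear":[-0.45,-1.2,0],"twist":0},{"jaw":0.4,"linear":[-0.68,-1.8,0],"twist":0},{"jaw":0.4,"linear":[-0.93,-2.47,0],"twist":0},{"jaw":0.4,"linear":[-0.93,-2.47,0],"twist":0},{"jaw":0.4,"linear":[-0.93,-2.47,0],"twist":0},{"jaw":0.4,"linear":[-0.93,-2.47,0],"twist":0},{"jaw":0.4,"linear":[-0.93,-2.47,0],"twist":0},{"jaw":0.4,"linear":[-0.93,-2.47,0],"twist":0},{"jaw":0.4,"linear":[-0.93,-2.47,0],"twist":0},{"jaw":0.4,"linear":[-0.93,-2.47,0],"twist":0},{"jaw":0.4,"linear":[-0.93,-2.47,0],"twist":0}]' 50|sed -n '2p;4,6p'
python3 -m pendant '[{"jaw":0.4,"linear":[-0.93,-2.47,0],"twist":0},{"jaw":0.4,"linear":[-0.68,-1.8,0],"twist":0},{"jaw":0.4,"linear":[-0.45,-1.2,0],"twist":0},{"jaw":0.4,"linear":[-0.23,-0.6,0.3],"twist":0},{"jaw":0.4,"linear":[0,0,0.7],"twist":0},{"jaw":0.4,"linear":[0,0,0.7],"twist":0},{"jaw":0.4,"linear":[0,0,0.4],"twist":0},{"jaw":0.4,"linear":[0,0,0],"twist":0},{"jaw":0.4,"linear":[0,0,0],"twist":0},{"jaw":0.4,"linear":[0,0,0],"twist":0}]' 50|sed -n '2p;4,6p'
python3 -c "
from o import *
to([.418,-.2227,.318])"
```

```text
position: [0.3607, -0.1078, 0.3362]
ft_force: [0.7, -0.4, -4.5]
grip_width: 0.0524
grip_force: 47.6
position: [0.3452, -0.1689, 0.3164]
ft_force: [-0.3, 0.2, -5.1]
grip_width: 0.0524
grip_force: 47.6
t 24.1167 p [ 0.3452 -0.1689  0.3164] tooly yaw 53.79 z [-0.  0. -1.] F [-0.3   0.25 -5.05] M [ 0.02 -0.   -0.02] w 0.0524 gf 47.62 q [-0.75  0.08  1.88  0.    1.18 -1.69]
tool shift cm [-9.06 -0.04 -0.16]
```

```bash
python3 -m pendant '[{"jaw":0.4,"linear":[-0.6,0,0],"twist":0},{"jaw":0.4,"linear":[-1.1,0,0],"twist":0},{"jaw":0.4,"linear":[-1.6,0,0],"twist":0},{"jaw":0.4,"linear":[-1.6,0,0],"twist":0},{"jaw":0.4,"linear":[-1.6,0,0],"twist":0},{"jaw":0.4,"linear":[-1.2,0,0],"twist":0},{"jaw":0.4,"linear":[-0.9,0,0],"twist":0},{"jaw":0.4,"linear":[-0.46,0,0],"twist":0},{"jaw":0.4,"linear":[0,0,0],"twist":0},{"jaw":0.4,"linear":[0,0,0],"twist":0},{"jaw":0.4,"linear":[0,0,0],"twist":0},{"jaw":0.4,"linear":[0,0,0],"twist":0}]' 50|sed -n '2p;4,6p'
python3 - <<'E'
from wc import *
to([.418,-.2227,.276])
p,r=ax();c=shot('wrist','w11.png');q=wcloud(c,p,r);hsv=cv2.cvtColor(c['color'],cv2.COLOR_BGR2HSV)
yl=(cv2.inRange(hsv,(20,120,80),(35,255,255))>0)&(q[...,2]<.12)&(q[...,2]>.02)
for s in(-1,1):
    j=q[yl&(q[...,1]*s>.02)&(q[...,1]*s<.06)]
    if len(j)>3: print('keeper',s,len(j),'x',np.percentile(j[:,0],[1,99]).round(4),'y',np.percentile(j[:,1],[1,50,99]).round(4),'z',np.median(j[:,2]).round(4))
    k=(q[...,1]*s>.034)&(q[...,1]*s<.052)&(np.abs(q[...,0])>.010)&(np.abs(q[...,0])<.03)&(q[...,2]>.07)&(q[...,2]<.11);j=q[k]
    for t in(-1,1):
        h=j[j[:,0]*t>0]
        if len(h)>5: print(' hook',s,t,len(h),'x',np.percentile(h[:,0],[1,99]).round(4),'y',np.percentile(h[:,1],[1,99]).round(4),'z',np.percentile(h[:,2],[2]).round(4))
    k=(q[...,1]*s>.036)&(q[...,1]*s<.05)&(np.abs(q[...,0])<.015)&(q[...,2]>.025)&(q[...,2]<.045);j=q[k];print(' shoulder x',j[:,0].mean().round(4),'z',np.percentile(j[:,2],[3]))
E
```

```text
position: [0.4172, -0.2223, 0.3163]
ft_force: [-0.2, 0.5, -5.7]
grip_width: 0.0524
grip_force: 47.6
t 25.1167 p [ 0.4172 -0.2223  0.3163] tooly yaw 53.72 z [-0.001  0.001 -1.   ] F [-0.16  0.48 -5.7 ] M [0.1  0.06 0.02] w 0.0524 gf 47.61 q [-0.73  0.23  1.7  -0.    1.22 -1.66]
tool shift cm [-0.1   0.02  4.03]
t 25.1167 p [ 0.4172 -0.2223  0.3163] tooly yaw 53.72 z [-0.001  0.001 -1.   ] F [-0.16  0.48 -5.7 ] M [0.1  0.06 0.02] w 0.0524 gf 47.61 q [-0.73  0.23  1.7  -0.    1.22 -1.66]
keeper -1 259 x [-0.0113  0.0075] y [-0.0447 -0.0416 -0.0385] z 0.0882
 hook -1 -1 96 x [-0.0197 -0.0101] y [-0.0463 -0.0367] z [0.0868]
 hook -1 1 199 x [0.0129 0.0199] y [-0.0451 -0.0379] z [0.0808]
 shoulder x 0.0015 z [0.03214669]
keeper 1 259 x [-0.0108  0.0081] y [0.0394 0.0423 0.0455] z 0.0881
 hook 1 -1 89 x [-0.0192 -0.01  ] y [0.0372 0.0468] z [0.086]
 hook 1 1 205 x [0.0129 0.0207] y [0.0379 0.045 ] z [0.0814]
 shoulder x 0.002 z [0.03219415]
```

Both keepers and hooks are visible and centred: keepers at y ±42 mm within 0.4 mm, hook inner edges at ±37 mm or more against finger backs at ±35 mm. I descend to the keepers.

```bash
python3 -m pendant '[{"jaw":0.4,"linear":[-0.1,0.04,0.4],"twist":0},{"jaw":0.4,"linear":[0,0,0.8],"twist":0},{"jaw":0.4,"linear":[0,0,1],"twist":0},{"jaw":0.4,"linear":[0,0,0.9],"twist":0},{"jaw":0.4,"linear":[0,0,0.6],"twist":0},{"jaw":0.4,"linear":[0,0,0.4],"twist":0},{"jaw":0.4,"linear":[0,0,0.2],"twist":0},{"jaw":0.4,"linear":[0,0,0],"twist":0},{"jaw":0.4,"linear":[0,0,0],"twist":0}]' 50|sed -n '2p;4,6p'
for i in 1 2 3 4; do python3 -m pendant '[{"jaw":0.4,"linear":[0,0,0.1],"twist":0},{"jaw":0.4,"linear":[0,0,0.1],"twist":0},{"jaw":0.4,"linear":[0,0,0],"twist":0}]' 50|sed -n '2p;4,5p'; done
```

```text
position: [0.4192, -0.2235, 0.2735]
ft_force: [0.4, -0.4, -4.3]
grip_width: 0.0519
grip_force: 47.6
position: [0.4193, -0.2236, 0.2717]
ft_force: [0.4, 0.8, -4.9]
grip_width: 0.0526
position: [0.419, -0.2233, 0.2693]
ft_force: [-0.0, -0.5, -4.5]
grip_width: 0.0522
position: [0.4191, -0.2234, 0.2675]
ft_force: [-0.5, 0.2, -2.6]
grip_width: 0.0521
position: [0.4193, -0.2235, 0.2657]
ft_force: [-1.2, 0.8, 0.2]
grip_width: 0.0525
```

```bash
for i in 1 2 3 4 5 6; do python3 -m pendant '[{"jaw":0.4,"linear":[0,0,0.1],"twist":0},{"jaw":0.4,"linear":[0,0,0.1],"twist":0},{"jaw":0.4,"linear":[0,0,0.1],"twist":0}]' 50|sed -n '2p;4,5p'; done
python3 - <<'E'
from wc import *
p,r=ax();c=shot('wrist','w12.png');q=wcloud(c,p,r)
for s in(-1,1):
    k=(q[...,1]*s>.046)&(q[...,1]*s<.053)&(np.abs(q[...,0])<.015)&(q[...,2]>.02)&(q[...,2]<.045);j=q[k];print('shoulder',s,len(j),'x',j[:,0].mean().round(4),'top z',np.percentile(j[:,2],[3,15]).round(4))
hsv=cv2.cvtColor(c['color'],cv2.COLOR_BGR2HSV)
red=(cv2.inRange(hsv,(0,130,60),(8,255,255))|cv2.inRange(hsv,(172,130,60),(180,255,255)))>0
g=q[red&(np.abs(q[...,1])<.05)&(np.abs(q[...,0])<.05)&(q[...,2]<.08)];print('red top z',np.percentile(g[:,2],[2,10]).round(4))
E
```

```text
position: [0.4197, -0.2238, 0.2632]
ft_force: [-0.5, 0.3, 5.9]
grip_width: 0.0528
position: [0.4193, -0.2236, 0.2604]
ft_force: [-3.0, 2.1, 7.8]
grip_width: 0.0525
position: [0.4185, -0.223, 0.2569]
ft_force: [-3.8, 2.4, 5.7]
grip_width: 0.0524
position: [0.4179, -0.2224, 0.2534]
ft_force: [-3.7, 3.3, 4.1]
grip_width: 0.0528
position: [0.4178, -0.2223, 0.25]
ft_force: [-5.6, 2.8, 4.2]
grip_width: 0.0524
position: [0.4175, -0.2221, 0.2468]
ft_force: [-3.7, 3.3, 2.8]
grip_width: 0.052
t 28.4167 p [ 0.4175 -0.2221  0.2468] tooly yaw 53.73 z [-0.004  0.003 -1.   ] F [-3.68  3.33  2.82] M [ 0.6   0.84 -0.02] w 0.052 gf 48.61 q [-0.73  0.32  1.79 -0.    1.04 -1.66]
shoulder -1 194 x 0.0019 top z [0.0317 0.0327]
shoulder 1 195 x 0.0023 top z [0.0319 0.0325]
red top z [0.0085 0.0092]
```

```bash
for i in 1 2 3; do python3 -m pendant '[{"jaw":0.4,"linear":[0,0,0.1],"twist":0},{"jaw":0.4,"linear":[0,0,0.1],"twist":0},{"jaw":0.4,"linear":[0,0,0.1],"twist":0},{"jaw":0.4,"linear":[0,0,0],"twist":0}]' 50|sed -n '2p;4,5p'; done
for i in 1 2 3; do python3 -m pendant '[{"jaw":0.4,"linear":[0,0,0.1],"twist":0},{"jaw":0.4,"linear":[0,0,0],"twist":0}]' 50|sed -n '2p;4,5p'; done
```

```text
position: [0.4174, -0.2218, 0.2426]
ft_force: [-1.4, -0.5, -4.8]
grip_width: 0.0522
position: [0.4199, -0.2241, 0.2413]
ft_force: [0.1, 0.4, -4.2]
grip_width: 0.0528
position: [0.4188, -0.2231, 0.2382]
ft_force: [0.2, 0.2, -4.2]
grip_width: 0.0523
position: [0.4192, -0.2234, 0.2374]
ft_force: [-0.1, 0.9, -4.9]
grip_width: 0.0523
position: [0.4193, -0.2235, 0.2364]
ft_force: [0.8, 0.0, -4.9]
grip_width: 0.0524
position: [0.419, -0.2233, 0.2353]
ft_force: [0.6, 0.3, -4.5]
grip_width: 0.0525
```

The bail is through both keepers and the force is back to the weight alone. I creep to the seat.

```bash
for i in 1 2 3 4; do python3 -m pendant '[{"jaw":0.4,"linear":[0,0,0.05],"twist":0},{"jaw":0.4,"linear":[0,0,0.05],"twist":0},{"jaw":0.4,"linear":[0,0,0],"twist":0}]' 50|sed -n '2p;4p'; done
```

```text
position: [0.419, -0.2233, 0.2344]
ft_force: [0.2, -0.3, -4.8]
position: [0.4192, -0.2234, 0.2334]
ft_force: [-0.3, 0.5, -4.7]
position: [0.4195, -0.2237, 0.233]
ft_force: [-0.5, 0.2, -0.9]
position: [0.4199, -0.224, 0.2327]
ft_force: [-0.6, 1.1, 5.6]
```

Rigid contact: the seat is felt at TCP 0.233, with about 10 N on it. I ease off to about zero tool force and check that the keepers are shut before letting go.

```bash
python3 -m pendant '[{"jaw":0.4,"linear":[0,0,-0.04],"twist":0},{"jaw":0.4,"linear":[0,0,0],"twist":0}]' 50|sed -n '2p;4p'
python3 - <<'E'
from wc import *
p,r=ax();c=shot('wrist','w13.png');q=wcloud(c,p,r);s=shot('scene');hsv=cv2.cvtColor(c['color'],cv2.COLOR_BGR2HSV)
yl=(cv2.inRange(hsv,(20,120,80),(35,255,255))>0)&(q[...,2]<.05)&(q[...,2]>-.02)
for g in(-1,1):
    j=q[yl&(q[...,1]*g>.02)&(q[...,1]*g<.06)]
    if len(j)>3: print('keeper',g,len(j),'x',np.percentile(j[:,0],[1,99]).round(4),'slope',np.polyfit(j[:,0],j[:,2],1)[0].round(3),'world z',(p[2]-np.percentile(j[:,2],[5,50,95])).round(4))
    k=(q[...,1]*g>.047)&(q[...,1]*g<.053)&(np.abs(q[...,0])<.015)&(q[...,2]>.02)&(q[...,2]<.045);j=q[k];print(' shoulder',len(j),'x',j[:,0].mean().round(4),'top z',np.percentile(j[:,2],[3,15]).round(4))
a=s['color'][190:340,340:460];a=cv2.resize(a,None,fx=3.3,fy=3.3,interpolation=cv2.INTER_CUBIC)
b=cv2.resize(c['color'][100:380,160:480],(390,341));o=np.zeros((495,790,3),np.uint8);o[:a.shape[0],:a.shape[1]]=a;o[:341,400:790]=b;cv2.imwrite('pics/z13.png',o)
E
```

```text
position: [0.4197, -0.2239, 0.2327]
ft_force: [-0.8, 1.0, 5.6]
t 31.1333 p [ 0.4197 -0.2239  0.2327] tooly yaw 53.72 z [ 0.002 -0.001 -1.   ] F [-0.82  1.03  5.6 ] M [ 0.09  0.1  -0.03] w 0.0522 gf 48.96 q [-0.73  0.34  1.81  0.    1.   -1.66]
keeper -1 219 x [0.0031 0.0112] slope 0.005 world z [0.229  0.2282 0.2271]
 shoulder 54 x 0.0027 top z [0.0331 0.0339]
keeper 1 258 x [0.0028 0.0121] slope -0.016 world z [0.2291 0.2281 0.2271]
 shoulder 55 x 0.0033 top z [0.034  0.0343]
```

View pics/z13.png

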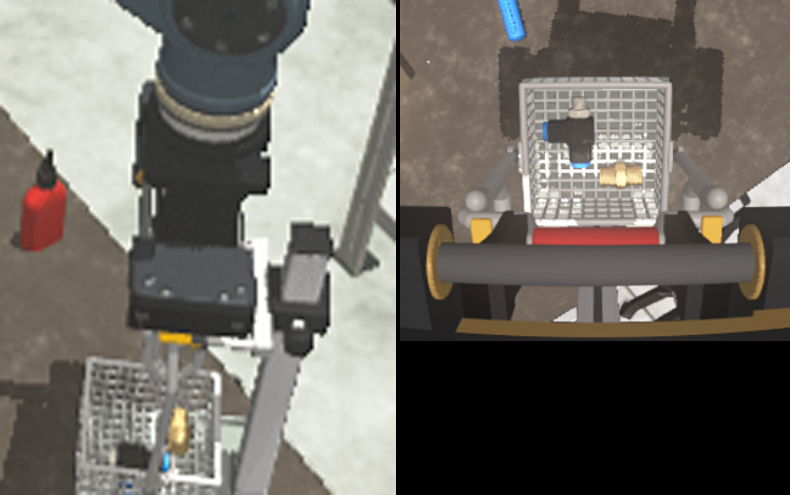

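The keepers are shut and level above the shoulders (z 0.228, slope about 0), the hand clears the post, and both fittings are in the basket. I ease off the load, then open just enough to free the ends, since the side room is only 2 mm, and slip up.

```bash
for i in 1 2; do python3 -m pendant '[{"jaw":0.4,"linear":[0,0,-0.04],"twist":0},{"jaw":0.4,"linear":[0,0,0],"twist":0},{"jaw":0.4,"linear":[0,0,0],"twist":0}]' 50|sed -n '2p;4p'; done
python3 -m pendant '[{"jaw":0.61,"linear":[0,0,0],"twist":0},{"jaw":0.62,"linear":[0,0,0],"twist":0},{"jaw":0.63,"linear":[0,0,0],"twist":0},{"jaw":0.64,"linear":[0,0,0],"twist":0},{"jaw":0.64,"linear":[0,0,0],"twist":0}]' 20|sed -n '2p;4,6p'
```

```text
position: [0.4196, -0.2237, 0.2327]
ft_force: [-0.6, -0.1, 4.8]
position: [0.4193, -0.2235, 0.2327]
ft_force: [-0.2, 0.5, 4.0]
position: [0.4194, -0.2233, 0.2328]
ft_force: [2.1, 1.8, 4.6]
grip_width: 0.0555
grip_force: 6.0
```

```bash
python3 -m pendant '[{"jaw":0.645,"linear":[0,0,-0.05],"twist":0},{"jaw":0.65,"linear":[0,0,-0.05],"twist":0},{"jaw":0.65,"linear":[0,0,0],"twist":0},{"jaw":0.65,"linear":[0,0,0],"twist":0}]' 10|sed -n '2p;4,6p'
python3 -m pendant '[{"jaw":0.65,"linear":[0,0,-0.1],"twist":0},{"jaw":0.65,"linear":[0,0,-0.1],"twist":0},{"jaw":0.65,"linear":[0,0,-0.1],"twist":0}]' 10|sed -n '2p;4,6p'
```

```text
position: [0.4187, -0.223, 0.2332]
ft_force: [0.4, 0.8, 0.4]
grip_width: 0.0565
grip_force: 1.3
position: [0.4187, -0.2235, 0.2366]
ft_force: [0.3, 0.6, -0.3]
grip_width: 0.0569
grip_force: 0.1
```

The bar is free, with no force on the tool. I rise clear slowly, then further up.

```bash
python3 -m pendant '[{"jaw":0.65,"linear":[0,0,-0.2],"twist":0},{"jaw":0.65,"linear":[0,0,-0.3],"twist":0},{"jaw":0.65,"linear":[0,0,-0.4],"twist":0},{"jaw":0.65,"linear":[0,0,-0.5],"twist":0},{"jaw":0.65,"linear":[0,0,-0.6],"twist":0},{"jaw":0.65,"linear":[0,0,-0.6],"twist":0},{"jaw":0.65,"linear":[0,0,-1],"twist":0},{"jaw":0.65,"linear":[0,0,-2],"twist":0},{"jaw":0.65,"linear":[0,0,-2.5],"twist":0},{"jaw":0.65,"linear":[0,0,-2.5],"twist":0},{"jaw":0.65,"linear":[0,0,-1],"twist":0},{"jaw":0.65,"linear":[0,0,0],"twist":0}]' 10|sed -n '2p;4,6p'
python3 -m pendant '[{"jaw":0.65,"linear":[0,0,0],"twist":0},{"jaw":0.65,"linear":[0,0,0],"twist":0},{"jaw":0.65,"linear":[0,0,0],"twist":0},{"jaw":0.65,"linear":[0,0,0],"twist":0},{"jaw":0.65,"linear":[0,0,0],"twist":0},{"jaw":0.65,"linear":[0,0,0],"twist":0}]' 10 |sed -n '1,2p'
python3 - <<'E'
from wc import *
for n in range(2):
    p,r=ax();c=shot('wrist');q=wcloud(c,p,r);w=q@r.T+p;hsv=cv2.cvtColor(c['color'],cv2.COLOR_BGR2HSV)
    yl=(cv2.inRange(hsv,(20,120,80),(35,255,255))>0)&(w[...,2]>.2)&(w[...,2]<.25)
    for g in(-1,1):
        j=q[yl&(q[...,1]*g>.02)&(q[...,1]*g<.06)]
        if len(j)>3: print('keeper',g,len(j),'slope',np.polyfit(j[:,0],j[:,2],1)[0].round(3),'world z',(p[2]-np.median(j[:,2])).round(4))
        k=(q[...,1]*g>.046)&(q[...,1]*g<.054)&(np.abs(q[...,0])<.018)&(w[...,2]>.185)&(w[...,2]<.215);j=w[k];print(' shoulder',len(j),'x',q[k][:,0].mean().round(4),'top',np.percentile(j[:,2],[85,97]).round(4))
    red=((cv2.inRange(hsv,(0,130,60),(8,255,255))|cv2.inRange(hsv,(172,130,60),(180,255,255)))>0)&(w[...,2]>.2)&(np.abs(q[...,1])<.05)
    print('red x',np.median(q[red][:,0]).round(4),'top',np.percentile(w[red][:,2],95).round(4))
    k=(np.abs(q[...,0])<.06)&(np.abs(q[...,1])<.06)&(w[...,2]>.065)&(w[...,2]<.095)
    rim=w[k];t=q[k];A=np.c_[t[:,:2],np.ones(len(t))];m=rim[:,2]>np.percentile(rim[:,2],70)
    f=np.linalg.lstsq(A[m],rim[m,2],rcond=None)[0];print('rim tilt deg',np.degrees(f[:2]).round(2),'z',f[2].round(4))
E
```

```text
position: [0.4205, -0.2245, 0.3561]
ft_force: [1.2, 0.3, -0.2]
grip_width: 0.0566
grip_force: 0.0
time: 34.23
position: [0.419, -0.2232, 0.3521]
t 34.2333 p [ 0.419  -0.2232  0.3521] tooly yaw 53.72 z [-0.001  0.001 -1.   ] F [-0.84 -0.34 -0.09] M [-0.01 -0.   -0.08] w 0.0564 gf 0.0 q [-0.73  0.19  1.64  0.    1.31 -1.66]
keeper -1 199 slope 0.016 world z 0.228
 shoulder 40 x -0.0012 top [0.2003 0.2007]
keeper 1 207 slope -0.01 world z 0.2279
 shoulder 34 x -0.0009 top [0.2008 0.2014]
red x -0.0004 top 0.2246
rim tilt deg [-0.01  0.04] z 0.0828
t 34.2833 p [ 0.419  -0.2233  0.3522] tooly yaw 53.72 z [-0.001  0.001 -1.   ] F [ 0.42 -0.91 -0.66] M [-0.03 -0.01 -0.  ] w 0.0568 gf 0.0 q [-0.73  0.19  1.64 -0.    1.31 -1.66]
keeper -1 208 slope 0.008 world z 0.228
 shoulder 39 x -0.0012 top [0.2002 0.2004]
keeper 1 203 slope -0.003 world z 0.2279
 shoulder 36 x -0.0008 top [0.2003 0.2006]
red x -0.0002 top 0.2246
rim tilt deg [-0.04  0.04] z 0.0828
```

It hangs level (under 0.1° tilt) and still, with the keepers shut and the hand clear by over 10 cm. I let it settle for half a second and hand in.

```bash
python3 -m pendant '[{"jaw":0.65,"linear":[0,0,-1],"twist":0},{"jaw":0.65,"linear":[0,0,-1],"twist":0},{"jaw":0.65,"linear":[0,0,0],"twist":0},{"jaw":0.65,"linear":[0,0,0],"twist":0},{"jaw":0.65,"linear":[0,0,0],"twist":0},{"jaw":0.65,"linear":[0,0,0],"twist":0}]' 10|sed -n '1,2p'; python3 -c "
from rig import robot
print(robot.hand_in())"
```

```text
time: 34.83
position: [0.4188, -0.2231, 0.372]
the job is handed in; nothing more can be done
None
```

The basket hangs level and still by its bail on the bottom of both hooks, both keepers are shut above it, and it was let go only after I felt the seat; the job was handed in at about 35 s, after setting the basket back on the bench once to change the grip because the hand would have hit the post.

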